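Set up the knife-sharpening corner

TASK

Get the sharpening corner ready: lay the whetstone flat in its holder, fit the loose crank on the holder's square shaft and wind the jaw in until it presses the stone against the end stop and the jaw's sprung face is pushed back about 6 mm (half its gap), then lift the crank off and lay it back flat in its tray. Move every sharpening rod from the white drainer into the wooden block, tip down, one to an opening. Leave the other things on the counter where they are.

Things in the scene. Friction and masses are not known exactly. Their poses are not given: they have to be found in the camera images.
- holder: whetstone holder, fixed: base 64 wide (x), 304 long (y from -162 to +142); origin on the counter, z up. From -y to +y: grey winding head 60 x 60, top at z = 60, centred at y = -130, carrying the square shaft; sliding jaw; black rubber bed 40 wide, top at z = 20, to y = 128; fixed end stop 56 wide, z 12 to 42, its face at y = 128. The bed is open at its sides
- seat (a point): point on the bed's top (z = 20, y = 53 of the holder) where the centre of the stone's underside lies when the stone, lengthways, is pressed against the end stop; axes as the holder's, y towards the stop. The stone overhangs the bed 5 mm each side
- shaft (a joint): turn of the square shaft in rad; grows clockwise seen from above, which winds the jaw towards the end stop, 12 mm for each full turn. It starts somewhere from 0 to 12, runs from 0 to 33 at the ends, stays where it is left, and takes about 0.15 N m to turn
- shaft_top (a point): centre of the top of the vertical square shaft, 26 mm above the top of the winding head; axes parallel to its flats, turning with it. The shaft is 16 mm square for 20 mm, then a 12 mm square lead-in for the top 6 mm
- jaw_face (a joint): how far the jaw's sprung face is pushed back into the jaw, m: 0 free, 0.012 its end; spring 1200 N/m. It is seen as the gap, 12 mm when free, bridged by two pins, between the dark face plate and the aluminium jaw block
- face (a point): centre of the jaw's sprung face that meets the stone (56 wide, z 21 to 45 of the holder); axes as the holder's. At the start it is 16 to 40 mm farther from the end stop than the stone is long
- stone: whetstone, plain grey-brown two-layer block 50 (x) x 150 (y) x 28 (z), 0.25 to 0.5 kg; origin at the centre of its underside; lies flat on the counter at the start
- crank: removable steel crank, 290 g, lying in the tray, socket down. Hub 28 x 28 square, 40 high, flats along x and y; square socket 18.5 wide, 30 deep, open below. Origin: centre of the hub's underside; x along the arm to the knob, z up. Arm: flat bar 8 thick, 22 wide, flush with the underside, to x = 76. It fits in any of four quarter turns; fitted, its origin is at z = 60 of the holder, on the head's top
- crank_knob (a point): point on the axis of the crank's knob, 65 mm from the hub's axis and 45 mm above the crank's underside; the knob is an upright black cylinder 22 mm dia that spins freely on its pin, from 10 to 64 mm above the crank's underside
- tray: shallow steel tray, 105 (x) x 190 (y), rim 12 mm high, walls and floor 4 mm thick, fixed; origin at the centre of its underside
- drainer: white plastic draining caddy in a black wire frame, fixed, 56 (x) x 196 (y), 85 high, frame to 88; four square openings 28 mm wide in a row along y at y = -72, -24, 24, 72, their floor at z = 7; origin at the centre of its underside
- rack: wooden rod block, fixed, 56 (x) x 196 (y), 95 high; four square openings 27 mm wide in a row along y at y = -72, -24, 24, 72, their floor at z = 7; empty at the start; origin at the centre of its underside
- rod0: sharpening rod, 200 long, 130 g: steel rod 12 dia x 112, then a round wooden handle 24 dia from z = 112 to 200 (all alike). Origin at the centre of its lower tip, z along it to the handle. Starts upright, tip down, in an opening of the drainer; None if absent this time.
- rod1: sharpening rod, 200 long, 130 g: steel rod 12 dia x 112, then a round wooden handle 24 dia from z = 112 to 200 (all alike). Origin at the centre of its lower tip, z along it to the handle. Starts upright, tip down, in an opening of the drainer; None if absent this time.
- rod2: sharpening rod, 200 long, 130 g: steel rod 12 dia x 112, then a round wooden handle 24 dia from z = 112 to 200 (all alike). Origin at the centre of its lower tip, z along it to the handle. Starts upright, tip down, in an opening of the drainer; None if absent this time.
- rod3: sharpening rod, 200 long, 130 g: steel rod 12 dia x 112, then a round wooden handle 24 dia from z = 112 to 200 (all alike). Origin at the centre of its lower tip, z along it to the handle. Starts upright, tip down, in an opening of the drainer; None if absent this time.
- oil: dark green oil bottle, 52 dia x 190 tall (mm), a bystander
- spice: amber jar with a steel lid, 48 dia x 70 (mm), a bystander
- mug: white mug, 80 dia x 90 (mm), a bystander
- dish: low blue bowl, 72 dia x 22 (mm), a bystander
- brush: brush lying flat, 200 long (mm), a bystander
- can: plain metal can, 72 dia x 100 (mm), a bystander
- sponge: yellow sponge block, 70 x 110 x 30 (mm), a bystander
Things that resemble listed ones, but are neither listed nor needed, are in the scene too. Leave any orange look-alike of the stone alone.

How it is judged (in metres and radians):
On the way, in this order (a step that is already met when the one before it is completed fails the run):
1. the crank sits fully down on the square shaft (z of crank in the frame of holder between 0.055 and 0.066 m and horizontal distance between crank and shaft_top below 0.005 m and angle between crank's own z axis and vertical below 0.1 rad), for 0.2 s.
2. with the crank on the shaft, the stone lies in the holder against the end stop, gripped by the jaw (all of step 1 and x of stone in the frame of seat between -0.012 and 0.012 m and y of stone in the frame of seat between -0.005 and 0.005 m and z of stone in the frame of seat between -0.004 and 0.005 m and angle between the y axis of stone and the y axis of holder, either way round below 0.12 rad and angle between stone's own z axis and vertical below 0.1 rad and value of joint jaw_face between 0.0035 and 0.0095 m), for 0.2 s.
At the end, for the whole second after the job is handed in: Stone flat on the bed, within 5 mm of the end stop, 12 mm of the centre line and 0.12 rad; jaw face pushed back 3.5 to 9.5 mm; crank flat and still in the tray; every rod present tip down on the floor of an opening of the wooden block, leaning under 0.3 rad (x of stone in the frame of seat between -0.012 and 0.012 m and y of stone in the frame of seat between -0.005 and 0.005 m and z of stone in the frame of seat between -0.004 and 0.005 m and angle between the y axis of stone and the y axis of holder, either way round below 0.12 rad and angle between stone's own z axis and vertical below 0.1 rad and value of joint jaw_face between 0.0035 and 0.0095 m and x of crank in the frame of tray between -0.055 and 0.055 m and y of crank in the frame of tray between -0.098 and 0.098 m and x of crank_knob in the frame of tray between -0.055 and 0.055 m and y of crank_knob in the frame of tray between -0.098 and 0.098 m and z of crank in the frame of tray between -0.002 and 0.015 m and angle between crank's own z axis and vertical below 0.15 rad and linear speed of crank below 0.02 m/s and x of rod0 in the frame of rack between -0.02 and 0.02 m and y of rod0 in the frame of rack between -0.095 and 0.095 m and z of rod0 in the frame of rack between 0 and 0.02 m and angle between each of rod0, rod1, rod2, rod3's own z axis and vertical below 0.3 rad and linear speed of each of rod0, rod1, rod2, rod3 below 0.03 m/s and x of rod1 in the frame of rack between -0.02 and 0.02 m and y of rod1 in the frame of rack between -0.095 and 0.095 m and z of rod1 in the frame of rack between 0 and 0.02 m and x of rod2 in the frame of rack between -0.02 and 0.02 m and y of rod2 in the frame of rack between -0.095 and 0.095 m and z of rod2 in the frame of rack between 0 and 0.02 m and x of rod3 in the frame of rack between -0.02 and 0.02 m and y of rod3 in the frame of rack between -0.095 and 0.095 m and z of rod3 in the frame of rack between 0 and 0.02 m); the robot touches nothing.
It fails at once if a bystander (oil, spice, mug, dish, brush, can, sponge) is moved more than 30 mm (distance of any of oil, spice, mug, dish, brush, can, sponge from where it was at the start of the episode above 0.03 m).
Of rod0, rod1, rod2, rod3 only 2 to 4 are there at a start; the rules pass over those that are not, and their reading is None.
At some moment in a run one of crank may be knocked a few centimetres aside while the robot is not near it.
It also fails if it takes over 210 s, if anything falls off the work surface, if the arm or the gripper's body presses on something with over 40 N, if the wrist force passes 120 N, or if a joint passes its speed limit or range.

ROBOT

A 6-joint arm with a two-finger parallel gripper is mounted at the origin on the work surface. World frame = base frame: x ahead of the robot, y to its left, z up, the work surface at z = 0. Lengths are in mm, angles in degrees, forces in N, time in s.
With the tool pointing down it reaches from about 350 to 950 mm from the base axis. Payload 17.4 kg.
Tool frame: the origin (TCP) lies between the finger pads; the fingertips stand 19 mm ahead of it and the grasp point (between the pads) is the TCP; z points along the fingers, y is the line along which they close (so a half turn about z gives the same grasp; the last joint's range is limited). The gripper opens to 93 mm and grips with 3 to 60 N. Pads are 15 mm wide; open, the fingers measure 128 mm over their backs; the gripper's body (75 mm by 188 mm) begins 65 mm behind the grasp point.
Start: joints at [70.371, 6.646, 82.598, -0, 90.757, -2.166], TCP at [202.577, 643.891, 237.646] pointing down, gripper open.
Joint ranges: [-162.19, 162.19], [-47.58, 125.68], [4.15, 143.07], [-65.23, 245.23], [0.69, 171.88], [-170.13, 170.13]. Speed limits (degrees/s): [108.29, 108.29, 127.2, 180, 180, 180].

INTERFACE

Orientations are given as a 3x3 rotation matrix whose columns are the frame's x, y, z axes.
In Python, from rig import bot gives the robot as it stands.
- The arm moves only by the shell command python3 -m inch 'ROWS' [OPENING]. ROWS is a JSON object of lists of equal length, an entry for each row: "slide": the shift along the tool's x, y, z in mm, a list of three; "spin": the turn about the tool's z in rad. A call has exactly 5 rows; each row is the pose to reach, as a shift and turn from the pose commanded when the call began, along the tool's axes at that moment; what a row does not reach only later rows make up. A row lasts 1/10 s, in which the tool goes at most 50 mm and 8.59 degrees, less where a joint would pass 70% of its speed; a pose out of reach is approached as far as the arm can. A call with a gripper value outside its range is refused whole. OPENING is the closure in counts, from 0 (fully open) to 255 (shut), set as the call begins (- or left out, the last holds). The fingers move at their own pace and stop on an object; the grip force is fixed at half the most. Time passes only in rows, so rows that repeat a pose let the fingers close, or fill a call up. It gives the time, the measured TCP pose, the force, the opening and the grip force at its end, in the units of the state.
- bot.state(): the state, without advancing time (a new reading comes with each control period).
- bot.camera(name): name is "scene" or "side" or "wrist"; returns a dict with "img" (400x640x3 uint8, red, green, blue), "depth" (400x640 float32, mm along the optical axis (not along the pixel's ray), 0 where there is no reading), "fov_y" (degrees; the focal length in pixels is half the picture's height over the tangent of half this angle, whatever the lens; pixels are square), "cx", "cy" (the principal point, pixels), "distortion" ([k1, k2, p1, p2, k3] as OpenCV has them; the pictures are not rectified), "R" (3x3) and "t" (3): a world point X has camera coordinates R X + t; the wrist camera has in their place "mount" (4x4, takes a point from camera to tool coordinates, whose origin is the TCP and whose axes are the flange's). Camera axes: x right, y down, z forward; pixel columns grow to the right and rows downward; lengths in mm; the calibration is good to about 2 mm. A picture is of the moment at which its call begins: read the wrist's pose just before it.
- bot.close_job(): hands the job in; it is judged then, once.
The state is a dict: "clock": time; "joint_positions": joint angles; "dq": joint speeds; "joint_efforts": joint torques, N m; "tcp_pos": TCP position; "tool_rot": TCP orientation; "ft_force": force on the tool from outside, world axes, zero at the start; "ft_torque": the same for the moment, N m; "gripper_width": opening from 0.0 (shut) to 1.0 (fully open); "gripper_force": force on a finger pad.
Only numpy, scipy, OpenCV 4.12 (cv2) and the standard library are available. Lean on these libraries where they do the work, as an engineer would, in place of code of your own. Each camera call takes 0.05 s, during which the arm holds its last target. There are 200 camera calls.

## Working session

There is one attempt and no reset: what is moved stays moved. The work goes in short steps, Python scripts to look and compute and a shell command to move; the robot and the scene stay as the last step left them, time stands still between calls to the robot, and variables do not carry over. Pictures are saved under pics/ and viewed, at most 14 in all, crops included, and the job is handed in when it is done.

```bash
ls; mkdir -p pics; cat > h.py <<'E'
import numpy as np, cv2
from rig import bot
def snap(n):
    s=bot.state(); c=bot.camera(n); f=200/np.tan(np.radians(c["fov_y"])/2)
    c["K"]=np.array([[f,0,c["cx"]],[0,f,c["cy"]],[0,0,1]]); c["D"]=np.array(c["distortion"],float)
    if "mount" in c:
        M=np.array(c["mount"]); T=np.eye(4); T[:3,:3]=s["tool_rot"]; T[:3,3]=s["tcp_pos"]; T=T@M
        c["R"]=T[:3,:3].T; c["t"]=-c["R"]@T[:3,3]
    c["R"]=np.array(c["R"]); c["t"]=np.array(c["t"]); return c
def rays(c,uv):
    p=cv2.undistortPoints(np.array(uv,float).reshape(-1,1,2),c["K"],c["D"]).reshape(-1,2)
    return np.c_[p,np.ones(len(p))]
def plane(c,uv,z):
    d=rays(c,uv)@c["R"]; o=-c["R"].T@c["t"]; return o+d*((z-o[2])/d[:,2])[:,None]
def bydepth(c,uv):
    r=rays(c,uv); uv=np.array(uv,int).reshape(-1,2); Z=c["depth"][uv[:,1],uv[:,0]]
    return (r*Z[:,None]-c["t"])@c["R"]
def cloud(c):
    v,u=np.mgrid[0:400,0:640]; return bydepth(c,np.c_[u.ravel(),v.ravel()]).reshape(400,640,3)
def proj(c,X):
    return cv2.projectPoints(np.array(X,float).reshape(-1,1,3),cv2.Rodrigues(c["R"])[0],c["t"],c["K"],c["D"])[0].reshape(-1,2)
def save(n,im,s=1):
    cv2.imwrite("pics/"+n+".png",cv2.resize(im[...,::-1],None,fx=s,fy=s,interpolation=cv2.INTER_CUBIC))
E
python3 - <<'E'
from h import *
for n in("scene","side","wrist"):
    c=snap(n); save(n,c["img"]); print(n,c["fov_y"],(-c["R"].T@c["t"]).round(),(c["R"][2]).round(2),c["D"])
print(bot.state())
E
```

```text
pics
scene 43.86121648424265 [1094. -543. 1441.] [-0.36  0.34 -0.87] [-0.08871514  0.          0.          0.          0.        ]
side 53.07378198441099 [  12. -675.  720.] [ 0.48  0.64 -0.6 ] [-0.09750253  0.          0.          0.          0.        ]
wrist 66.45171162622967 [134. 664. 385.] [ 0.25 -0.08 -0.97] [-0.00133723  0.          0.          0.          0.        ]
{'clock': 0.15, 'joint_positions': array([ 7.03708098e+01,  6.66750823e+00,  8.26252813e+01,  7.80472979e-04,
        9.07558703e+01, -2.16788221e+00]), 'dq': array([-0.06042844, -0.07011681, -0.10066727, -0.02364538, -0.02984595,
       -0.00212002]), 'joint_efforts': array([-1.20713474e-03, -7.21772218e+01, -6.22950840e+01,  7.78162410e-02,
        2.26352981e-02, -7.57655698e-05]), 'tcp_pos': array([202.52756467, 643.76768224, 237.09645442]), 'tool_rot': array([[-9.53919846e-01,  3.00061390e-01, -2.98126829e-04],
       [ 3.00061535e-01,  9.53919516e-01, -7.95343693e-04],
       [ 4.57370662e-05, -8.48150527e-04, -9.99999639e-01]]), 'ft_force': array([-0.00392367,  0.68883632, -0.56932136]), 'ft_torque': array([-0.00489768, -0.00854815,  0.0358073 ]), 'gripper_force': 0.0, 'gripper_width': 0.9956075778117965}
```

View pics/scene.png

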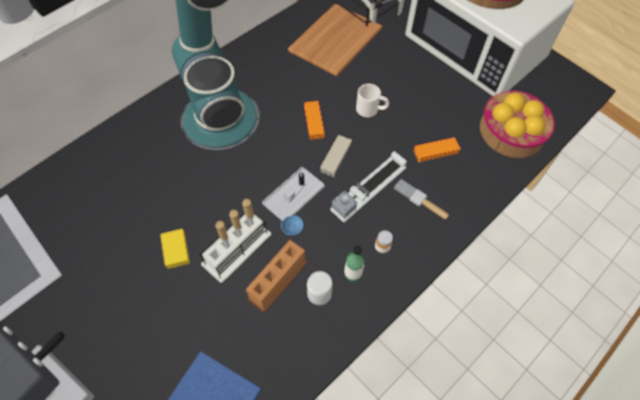

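View pics/side.png

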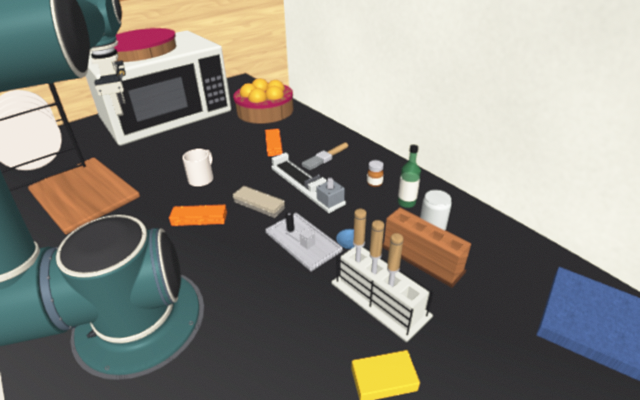

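The scene view shows the grey-brown stone at (336,155). The orange blocks at (314,119) and (437,149) are the look-alikes. Other pixel positions:
- **Holder:** (370,185), with its head at (343,205).
- **Tray and crank:** (294,195), knob at (301,180).
- **Drainer:** (236,245), with three rods.
- **Rack:** (277,274).

Next I measure from the depth clouds and colour masks, and enlarge a crop to confirm.

```bash
cat > m.py <<'E'
from h import *
def rect(P,name):
    P=P[:,:2].astype(np.float32); 
    if len(P)<8: print(name,"few",len(P));return
    (cx,cy),(w,h),a=cv2.minAreaRect(P)
    if w<h: w,h,a=h,w,a+90
    print(name,len(P),"c",round(cx,1),round(cy,1),"size",round(w),round(h),"long-axis deg",round((a+90)%180-90,1))
E
python3 - <<'E'
from m import *
cs=snap("scene"); cd=snap("side")
for c,n,seeds in((cs,"scene",dict(stone=(336,155),tray=(294,195),head=(343,205),stop=(399,160),rack=(277,274),drainer=(236,245))),(cd,"side",dict(stone=(259,201),tray=(302,241),head=(330,192),stop=(279,160),rack=(427,243),drainer=(380,290)))):
    X=cloud(c)
    for k,s in seeds.items():
        p=plane(c,[s],30)[0]; print(n,k,p.round(), 'depth pt',X[s[1],s[0]].round())
    # objects above counter
    m=(X[...,2]>9)&(X[...,2]<230)&(X[...,0]>250)&(X[...,0]<950)&(abs(X[...,1])<520)&(c["depth"]>0)
    nn,L,st,ce=cv2.connectedComponentsWithStats(m.astype(np.uint8))
    for i in range(1,nn):
        if st[i,4]>60:
            P=X[L==i]; rect(P,f"  comp px{ce[i].round()} zmax{P[:,2].max():.0f} rgb{c['img'][L==i].mean(0).round()}")
print("counter z",np.median(cloud(cs)[150:160,250:280,2]))
im=cs["img"][90:310,150:450]; save("crop1",im,2.6)
E
```

```text
scene stone [430. 177.  30.] depth pt [428. 178.  27.]
scene tray [449. -35.  30.] depth pt [446. -32.  22.]
scene head [586.  56.  30.] depth pt [597.  43.  60.]
scene stop [592. 321.  30.] depth pt [593. 319.  33.]
scene rack [ 619. -256.   30.] depth pt [ 641. -269.   94.]
scene drainer [ 460. -287.   30.] depth pt [ 482. -296.   78.]
  comp px[370.  99.] zmax97 rgb[189. 182. 174.] 672 c 354.0 425.9 size 110 87 long-axis deg 2.2
  comp px[315. 126.] zmax37 rgb[219. 132.  40.] 288 c 277.8 217.8 size 101 50 long-axis deg -35.6
  comp px[336. 155.] zmax37 rgb[184. 176. 158.] 580 c 422.7 183.0 size 159 52 long-axis deg -67.6
  comp px[436. 149.] zmax35 rgb[216. 130.  39.] 564 c 640.7 464.1 size 149 68 long-axis deg 63.4
  comp px[367. 188.] zmax88 rgb[135. 136. 136.] 1488 c 590.6 176.4 size 307 65 long-axis deg -89.3
  comp px[294. 188.] zmax71 rgb[147. 147. 149.] 260 c 415.2 -9.7 size 113 56 long-axis deg -76.8
  comp px[418. 197.] zmax26 rgb[171. 164. 151.] 485 c 743.6 268.5 size 198 45 long-axis deg 6.6
  comp px[233. 239.] zmax210 rgb[158. 153. 142.] 2203 c 459.9 -290.4 size 213 8
[... 1255 characters left out ...]
] zmax94 rgb[234. 227. 218.] 843 c 347.3 435.7 size 107 78 long-axis deg 62.4
  comp px[310. 183.] zmax86 rgb[148. 151. 151.] 1564 c 587.7 179.6 size 308 66 long-axis deg -89.2
  comp px[375. 173.] zmax72 rgb[200. 181. 165.] 335 c 763.3 54.2 size 47 44 long-axis deg -39.3
  comp px[259. 200.] zmax31 rgb[193. 180. 157.] 757 c 420.8 185.8 size 154 54 long-axis deg -67.6
  comp px[395. 256.] zmax208 rgb[174. 153. 133.] 10509 c 578.9 -137.2 size 471 375 long-axis deg -80.9
  comp px[211. 213.] zmax32 rgb[239. 131.  44.] 453 c 277.7 220.9 size 96 56 long-axis deg -34.1
  comp px[384. 375.] zmax34 rgb[241. 216.  63.] 2406 c 329.3 -430.8 size 111 71 long-axis deg -26.9
counter z -1.6854906737347353
```

View pics/crop1.png

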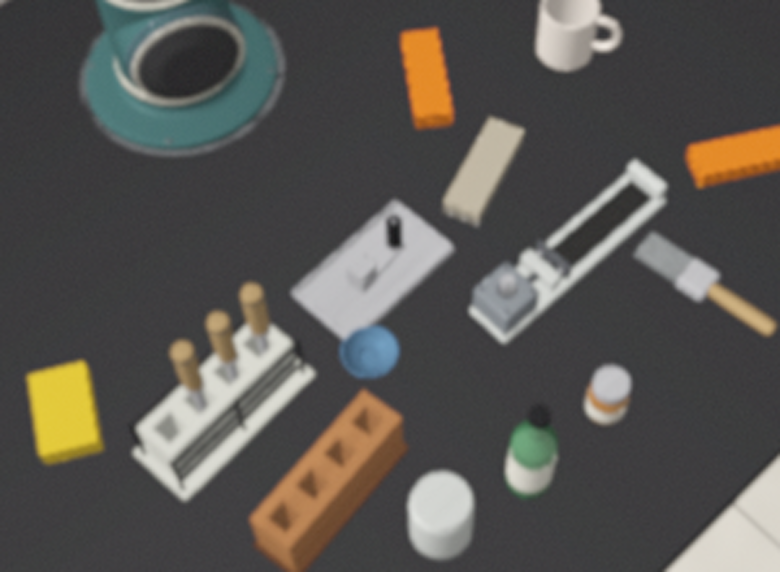

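The enlarged crop confirms these:
- **Stone:** the plain grey-brown block, two-layered. The orange ones are ribbed look-alikes.
- **Rods:** three present, with the drainer opening nearest -y empty.
- **Rack:** the wooden block, four empty openings.

I go to a viewpoint above the tray and holder for a closer wrist look.

```bash

python3 -m inch '{"slide":[[-30,-31,-8],[-60,-62,-16],[-92,-94,-24],[-122,-125,-31],[-153,-156,-38]],"spin":[0,0,0,0,0]}' 0
python3 -m inch '{"slide":[[-30,-31,-8],[-60,-62,-16],[-92,-94,-24],[-122,-125,-31],[-153,-156,-38]],"spin":[0,0,0,0,0]}'
python3 -m inch '{"slide":[[-30,-31,-8],[-60,-62,-16],[-92,-94,-24],[-122,-125,-31],[-153,-156,-38]],"spin":[0,0,0,0,0]}'
python3 -m inch '{"slide":[[0,0,0],[0,0,0],[0,0,0],[0,0,0],[0,0,0]],"spin":[-0.1,-0.2,-0.3047,-0.3047,-0.3047]}'
python3 - <<'E'
from m import *
s=bot.state(); print(s["tcp_pos"],s["tool_rot"].round(3),s["joint_positions"])
c=snap("wrist"); np.save("w1.npy",c,allow_pickle=True); save("w1",c["img"],1.25)
E
```

```text
clock: 0.75
tcp_pos: [302.1, 447.6, 275.9]
tool_rot: [[-0.954, 0.3, 0.0], [0.3, 0.954, 0.0], [-0.0, 0.0, -1.0]]
ft_force: [0.9, 0.7, -0.6]
gripper_width: 0.999
gripper_force: 0.0
clock: 1.25
tcp_pos: [401.1, 252.8, 314.2]
tool_rot: [[-0.954, 0.3, 0.001], [0.3, 0.954, 0.0], [-0.0, 0.001, -1.0]]
ft_force: [1.0, 0.2, 0.2]
gripper_width: 0.998
gripper_force: 0.0
clock: 1.75
tcp_pos: [500.3, 57.9, 352.2]
tool_rot: [[-0.954, 0.3, 0.001], [0.3, 0.954, 0.0], [-0.001, 0.0, -1.0]]
ft_force: [0.8, -0.1, 0.0]
gripper_width: 0.998
gripper_force: 0.0
clock: 2.25
tcp_pos: [499.9, 59.7, 351.6]
tool_rot: [[-1.0, 0.003, -0.0], [0.003, 1.0, -0.0], [0.0, -0.0, -1.0]]
ft_force: [-0.2, 0.2, -1.0]
gripper_width: 0.996
gripper_force: 0.0
[499.92421267  59.72565043 351.6434573 ] [[-1.     0.003 -0.   ]
 [ 0.003  1.    -0.   ]
 [ 0.    -0.    -1.   ]] [ 3.91048970e+00 -1.51917988e+01  9.27857386e+01 -1.49199587e-03
  1.02407124e+02 -8.59077396e+01]
```

View pics/w1.png

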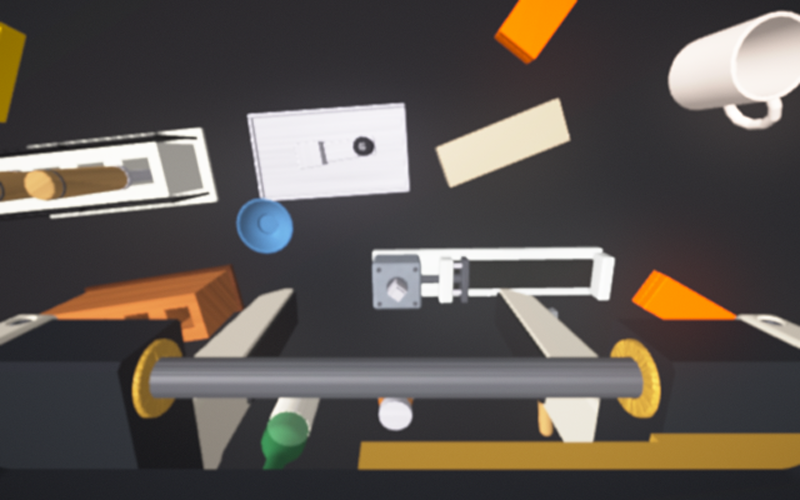

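```bash

python3 - <<'E'
from m import *
c=np.load("w1.npy",allow_pickle=True).item(); X=cloud(c)
save("w1c",c["img"][75:250,190:500],2.55)
sub=np.zeros((400,640),bool); sub[:235]=1
Z=X[...,2]
print("counter",np.median(Z[5:20,200:380]))
def box(x0,x1,y0,y1,z0,z1):
    m=(X[...,0]>x0)&(X[...,0]<x1)&(X[...,1]>y0)&(X[...,1]<y1)&(Z>z0)&(Z<z1)&sub; return X[m]
P=box(340,500,90,280,20,40); rect(P,"stone"); print(np.median(P[:,2]))
P=box(350,500,-130,80,35,50); rect(P,"hub?")
P=box(350,500,-130,80,52,80); rect(P,"knob")
P=box(540,640,10,110,55,68); rect(P,"head"); print(np.median(P[:,2]))
P=box(540,640,10,110,78,95); rect(P,"shaft"); 
P=box(540,640,100,340,8,55); rect(P,"holder rest")
# tray by colour
hsv=cv2.cvtColor(c["img"],cv2.COLOR_RGB2HSV)
m=((hsv[...,2]>120)).astype(np.uint8); n,L,st,ce=cv2.connectedComponentsWithStats(m)
i=L[130,215]; k=np.argwhere(L==i)[:,::-1]; rect(plane(c,k,12),"tray rim"); 
i=L[115,410] ; k=np.argwhere(L==i)[:,::-1]; rect(plane(c,k,28),"stone mask")
i=L[202,345]; k=np.argwhere(L==i)[:,::-1]; rect(plane(c,k,12),"holder mask")
E
```

```text
counter 0.4758459712792672
stone 3541 c 421.3 185.2 size 150 50 long-axis deg -68.6
28.215816464618353
hub? 415 c 428.6 -12.8 size 90 28 long-axis deg -81.4
knob 207 c 423.8 21.3 size 21 20 long-axis deg -2.6
head 883 c 579.1 58.1 size 59 40 long-axis deg -89.3
60.144990646443595
shaft 77 c 584.0 58.0 size 21 11 long-axis deg -85.1
holder rest 5171 c 586.5 215.2 size 230 64 long-axis deg -89.8
tray rim 10309 c 467.7 -39.1 size 228 175 long-axis deg -86.3
stone mask 3814 c 421.9 184.4 size 153 53 long-axis deg -68.5
holder mask 7293 c 635.0 187.5 size 324 164 long-axis deg -89.5
```

View pics/w1c.png

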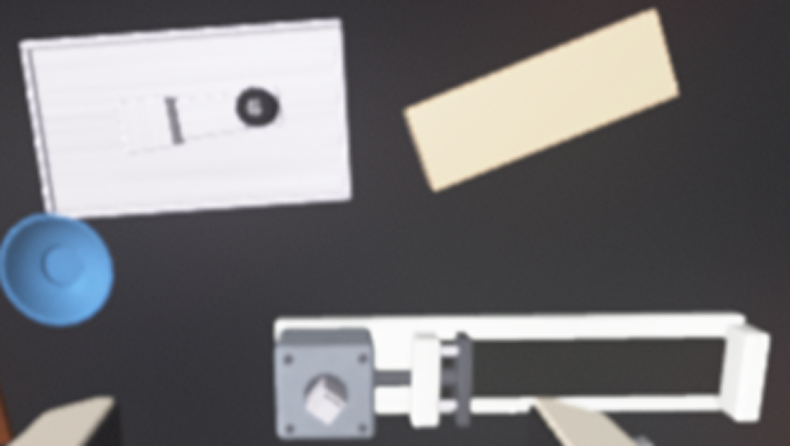

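The wrist view shows the crank lying in the tray with hub at about crop (145,125) and knob at (257,107), the shaft at (326,398), the jaw face plate at (463,380) and the stone at (540,100). I fetch the stone first.

```bash

python3 -m inch '{"slide":[[16,25,40],[32,50,75],[48,75,110],[64,100,145],[79,125,180]],"spin":[0.14,0.28,0.42,0.56,0.7]}' 0
python3 -m inch '{"slide":[[0,0,25],[0,0,50],[0,0,75],[0,0,95],[0,0,95]],"spin":[0.14,0.28,0.42,0.494,0.494]}'
python3 - <<'E'
from m import *
s=bot.state(); R=s["tool_rot"];print(s["tcp_pos"],R.round(3))
c=snap("wrist"); X=cloud(c);np.save("w2.npy",c,allow_pickle=True)
m=(X[...,2]>22)&(X[...,2]<33)&(np.hypot(X[...,0]-421,X[...,1]-185)<95); rect(X[m],"stone")
print("to go",(np.array([421.5,185,24])-s["tcp_pos"])@R)
E
```

```text
clock: 2.8
tcp_pos: [420.0, 185.6, 170.4]
tool_rot: [[-0.76, 0.65, 0.001], [0.65, 0.76, 0.0], [-0.0, 0.001, -1.0]]
ft_force: [1.2, 0.1, -0.1]
gripper_width: 1.005
gripper_force: 0.0
clock: 3.3
tcp_pos: [419.7, 184.4, 74.2]
tool_rot: [[-0.365, 0.931, -0.004], [0.931, 0.365, -0.001], [0.0, -0.004, -1.0]]
ft_force: [-1.3, 0.1, 0.2]
gripper_width: 1.002
gripper_force: 0.0
[419.70699226 184.37317239  74.24739015] [[-0.365  0.931 -0.004]
 [ 0.931  0.365 -0.001]
 [ 0.    -0.004 -1.   ]]
stone 13523 c 422.0 185.7 size 150 50 long-axis deg -68.5
to go [-0.07247052  2.09142694 50.23971225]
```

```bash

python3 -m inch '{"slide":[[0,2,15],[0,2,30],[0,2,45],[0,2,50],[0,2,50]],"spin":[0,0,0,0,0]}' 0
python3 -m inch '{"slide":[[0,0,0],[0,0,0],[0,0,0],[0,0,0],[0,0,0]],"spin":[0,0,0,0,0]}' 255
python3 -m inch '{"slide":[[0,0,0],[0,0,0],[0,0,-10],[0,0,-40],[0,0,-80]],"spin":[0,0,0,0,0]}'
python3 - <<'E'
from m import *
s=bot.state(); R=s["tool_rot"];print(s["tcp_pos"],R.round(3),s["gripper_width"],s["gripper_force"])
print("to go",(np.array([588,239,100])-s["tcp_pos"])@R)
E
```

```text
clock: 3.85
tcp_pos: [422.3, 185.3, 25.6]
tool_rot: [[-0.368, 0.93, -0.002], [0.93, 0.368, -0.001], [0.0, -0.002, -1.0]]
ft_force: [0.1, 0.1, 0.7]
gripper_width: 0.999
gripper_force: 0.0
clock: 4.35
tcp_pos: [423.0, 185.5, 26.9]
tool_rot: [[-0.368, 0.93, 0.0], [0.93, 0.368, 0.0], [-0.0, 0.0, -1.0]]
ft_force: [0.8, -0.4, 0.2]
gripper_width: 0.618
gripper_force: 0.0
clock: 4.85
tcp_pos: [421.7, 185.0, 106.4]
tool_rot: [[-0.368, 0.93, -0.003], [0.93, 0.368, -0.001], [0.0, -0.004, -1.0]]
ft_force: [0.9, 0.5, -3.6]
gripper_width: 0.534
gripper_force: 30.0
[421.69752483 185.02244806 106.38617462] [[-0.368  0.93  -0.003]
 [ 0.93   0.368 -0.001]
 [ 0.    -0.004 -1.   ]] 0.534299811339835 29.997649043798447
to go [-10.98240645 174.52011171   5.74368735]
```

```bash

python3 -m inch '{"slide":[[-2,40,0],[-5,80,0],[-8,120,0],[-10,155,0],[-11,174.5,0]],"spin":[0.08,0.16,0.24,0.32,0.37]}'
python3 -m inch '{"slide":[[0,0,0],[0,0,0],[0,0,0],[0,0,0],[0,0,0]],"spin":[0,0,0,0,0]}'
python3 - <<'E'
from m import *
s=bot.state(); R=s["tool_rot"];print(s["tcp_pos"],R.round(3))
c=snap("wrist"); X=cloud(c);np.save("w3.npy",c,allow_pickle=True); save("w3",c["img"],1.2)
Z=X[...,2]; m=(abs(X[...,0]-588)<50)&(X[...,1]>290)&(X[...,1]<350)&(Z>36)&(Z<47); rect(X[m],"stop top")
m=(abs(X[...,0]-588)<50)&(X[...,1]>100)&(X[...,1]<180)&(Z>36)&(Z<49); rect(X[m],"jaw")
m=(abs(X[...,0]-588)<50)&(X[...,1]>10)&(X[...,1]<100)&(Z>56)&(Z<63); rect(X[m],"head")
m=(abs(X[...,0]-588)<60)&(X[...,1]>10)&(X[...,1]<350)&(Z>7)&(Z<16); rect(X[m],"base")
m=(abs(X[...,0]-588)<50)&(X[...,1]>10)&(X[...,1]<350)&(Z>65)&(Z<86); rect(X[m],"stone")
E
```

```text
clock: 5.35
tcp_pos: [591.0, 239.9, 106.4]
tool_rot: [[-0.003, 1.0, -0.001], [1.0, 0.003, -0.0], [-0.0, -0.001, -1.0]]
ft_force: [-0.8, -0.5, -3.2]
gripper_width: 0.535
gripper_force: 30.0
clock: 5.85
tcp_pos: [588.8, 239.3, 107.0]
tool_rot: [[-0.007, 1.0, 0.0], [1.0, 0.007, 0.0], [0.0, 0.0, -1.0]]
ft_force: [-0.3, -0.2, -3.7]
gripper_width: 0.535
gripper_force: 30.0
[588.75898435 239.31838125 107.03396196] [[-0.007  1.     0.   ]
 [ 1.     0.007  0.   ]
 [ 0.     0.    -1.   ]]
stop top 1832 c 587.5 324.5 size 56 13 long-axis deg 0.4
jaw few 0
head few 0
base 131 c 613.3 298.1 size 126 42 long-axis deg -40.4
stone few 0
```

View pics/w3.png

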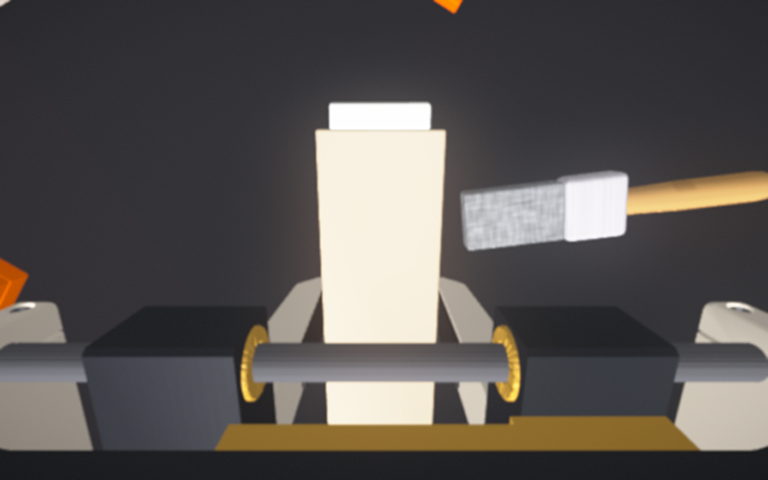

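Stop top centre measures (587.5, 324.5). The held stone lines up with it, with a gap of about 2 mm. I lower and release it.

```bash

python3 -m inch '{"slide":[[0,0,15],[0,0,30],[0,0,45],[0,0,55],[0,0,60]],"spin":[0,0,0,0,0]}'
python3 -m inch '{"slide":[[0,0,0],[0,0,0],[0,0,0],[0,0,0],[0,0,0]],"spin":[0,0,0,0,0]}' 80
python3 -m inch '{"slide":[[0,0,-30],[0,0,-60],[0,0,-100],[0,0,-145],[0,0,-190]],"spin":[0,0,0,0,0]}'
python3 - <<'E'
from m import *
s=bot.state(); R=s["tool_rot"];print(s["tcp_pos"],s["joint_positions"].round(1))
print("to go",(np.array([660,58,236])-s["tcp_pos"])@R)
E
```

```text
clock: 6.4
tcp_pos: [588.4, 239.2, 46.4]
tool_rot: [[-0.007, 1.0, -0.003], [1.0, 0.007, -0.001], [-0.001, -0.003, -1.0]]
ft_force: [-24.8, -9.5, 40.9]
gripper_width: 0.535
gripper_force: 30.0
clock: 6.9
tcp_pos: [589.2, 239.4, 46.7]
tool_rot: [[-0.007, 1.0, 0.0], [1.0, 0.007, 0.0], [0.0, 0.0, -1.0]]
ft_force: [0.1, 0.4, 0.2]
gripper_width: 0.688
gripper_force: 0.0
clock: 7.4
tcp_pos: [588.9, 239.3, 238.4]
tool_rot: [[-0.007, 1.0, -0.0], [1.0, 0.007, -0.0], [-0.0, -0.0, -1.0]]
ft_force: [0.2, -1.1, -1.1]
gripper_width: 0.686
gripper_force: 0.0
[588.85021086 239.31563785 238.37861915] [19.8  1.8 87.7 -0.  90.6 19.4]
to go [-181.79003501   69.9285847     2.38475718]
```

```bash

python3 -m inch '{"slide":[[-49,0,0],[-98,0,0],[-147,0,0],[-196,0,0],[-245,0,0]],"spin":[0,0,0,0,0]}'
python3 -m inch '{"slide":[[-15,0,0],[-15,0,0],[-15,0,0],[-15,0,0],[-15,0,0]],"spin":[0,0,0,0,0]}'
python3 - <<'E'
from m import *
s=bot.state(); R=s["tool_rot"];print(s["tcp_pos"],R.round(3))
c=snap("wrist"); X=cloud(c);np.save("w4.npy",c,allow_pickle=True)
Z=X[...,2]
def b(z0,z1,y0,y1,n):
    m=(abs(X[...,0]-588)<60)&(X[...,1]>y0)&(X[...,1]<y1)&(Z>z0)&(Z<z1)
    m[230:]=0; rect(X[m],n); return m
b(54,65,10,100,"head");m=b(81,92,30,90,"shaft top"); b(45,55,120,340,"stone top"); b(38,49,92,165,"jaw all"); b(8,16,10,350,"base")
uv=proj(c,[[588,58,86]])[0]; print(uv)
x,y=uv.astype(int); save("w4c",c["img"][max(0,y-90):y+60,x-90:x+90],4)
E
```

```text
clock: 7.9
tcp_pos: [590.4, -7.4, 236.9]
tool_rot: [[-0.007, 1.0, 0.001], [1.0, 0.007, -0.0], [-0.0, 0.001, -1.0]]
ft_force: [1.2, 0.2, -0.7]
gripper_width: 0.691
gripper_force: 0.0
clock: 8.4
tcp_pos: [591.0, -19.4, 236.6]
tool_rot: [[-0.008, 1.0, -0.0], [1.0, 0.008, 0.0], [0.0, -0.0, -1.0]]
ft_force: [-0.5, -0.2, -0.1]
gripper_width: 0.688
gripper_force: 0.0
[590.96865879 -19.35289306 236.60971401] [[-0.008  1.    -0.   ]
 [ 1.     0.008  0.   ]
 [ 0.    -0.    -1.   ]]
head 3235 c 589.8 59.0 size 60 59 long-axis deg 0.6
shaft top 192 c 589.8 59.4 size 16 15 long-axis deg -39.2
stone top 636 c 589.1 134.7 size 55 29 long-axis deg 0.7
jaw all 1831 c 589.3 128.5 size 72 56 long-axis deg -90.0
base 1398 c 589.2 134.3 size 80 64 long-axis deg -89.3
[314.6063877  111.06284099]
```

View pics/w4c.png

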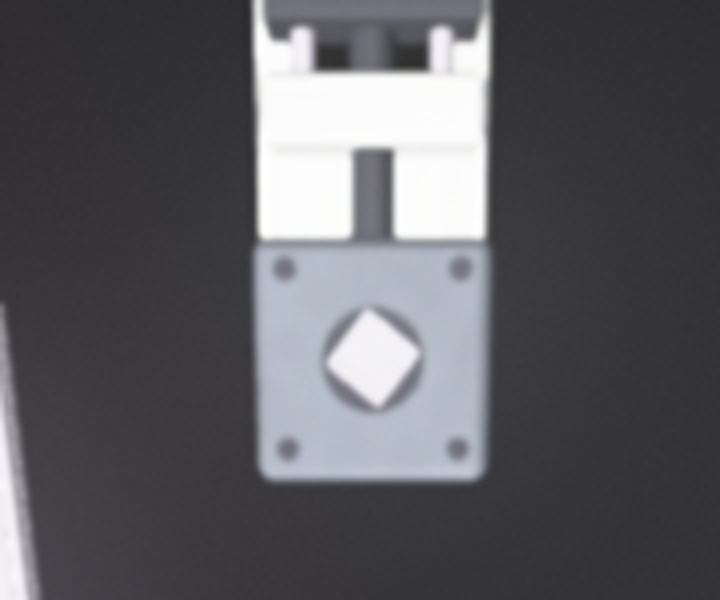

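The shaft's flats lie at about 50.5° (mod 90), centred at (589.8, 59.2). Next is the crank: I go above it and re-measure.

```bash

python3 -m inch '{"slide":[[-5,-35,15],[-10,-75,30],[-15,-115,50],[-22,-158,70],[-22,-158,86]],"spin":[-0.03,-0.06,-0.1,-0.142,-0.142]}' 90
python3 - <<'E'
from m import *
s=bot.state(); R=s["tool_rot"];print(s["tcp_pos"],R.round(3))
c=snap("wrist"); X=cloud(c);np.save("w5.npy",c,allow_pickle=True); save("w5",c["img"],1)
Z=X[...,2]
def b(z0,z1,n):
    m=(abs(X[...,0]-430)<75)&(X[...,1]>-140)&(X[...,1]<70)&(Z>z0)&(Z<z1)
    m[:, :]&=True; rect(X[m],n); return X[m]
b(38,48,"hub top"); b(60,72,"knob top"); b(9,15,"arm+rim"); b(38,72,"crank hi")
E
```

```text
clock: 8.95
tcp_pos: [429.9, -43.5, 150.1]
tool_rot: [[-0.15, 0.989, 0.001], [0.989, 0.15, -0.0], [-0.001, 0.001, -1.0]]
ft_force: [1.5, -0.4, 0.3]
gripper_width: 0.645
gripper_force: 0.0
[429.93229598 -43.46222556 150.06487013] [[-0.15   0.989  0.001]
 [ 0.989  0.15  -0.   ]
 [-0.001  0.001 -1.   ]]
hub top 1049 c 433.8 -42.4 size 28 27 long-axis deg -81.9
knob top 682 c 424.3 21.6 size 21 21 long-axis deg 52.9
arm+rim 3543 c 439.2 -29.3 size 204 117 long-axis deg -86.3
crank hi 1731 c 429.5 -12.1 size 89 27 long-axis deg -81.9
```

View pics/w5.png

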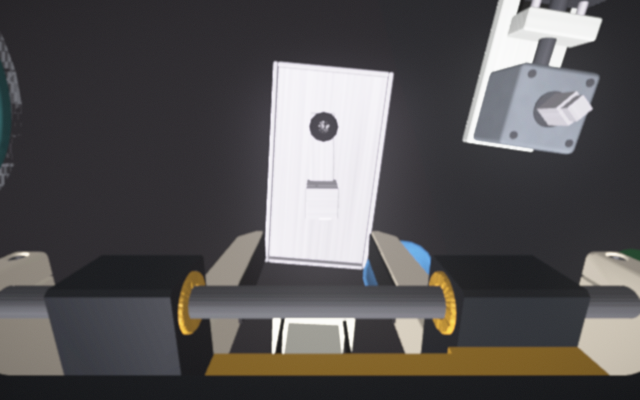

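```bash

python3 -m inch '{"slide":[[0,0,20],[0,0,40],[0,0,60],[0,0,60],[0,0,60]],"spin":[0,0,0,0,0]}' 90
python3 -c "
from m import *
s=bot.state(); R=s['tool_rot']; print((np.array([433.8,-42.4,33])-s['tcp_pos'])@R)"
```

```text
clock: 9.5
tcp_pos: [433.7, -43.4, 91.3]
tool_rot: [[-0.149, 0.989, -0.0], [0.989, 0.149, 0.0], [0.0, -0.0, -1.0]]
ft_force: [-0.1, 0.4, 0.5]
gripper_width: 0.646
gripper_force: 0.0
[ 0.92109057  0.23394049 58.32675676]
```

```bash

python3 -m inch '{"slide":[[1,0,20],[1,0,40],[1,0,55],[1,0,58],[1,0,58]],"spin":[0,0,0,0,0]}'
python3 -m inch '{"slide":[[0,0,0],[0,0,0],[0,0,0],[0,0,0],[0,0,0]],"spin":[0,0,0,0,0]}' 255
python3 -m inch '{"slide":[[0,0,0],[0,0,-15],[0,0,-45],[0,0,-80],[0,0,-110]],"spin":[0,0,0,0,0]}'
python3 -c "
from m import *
s=bot.state(); R=s['tool_rot']; print(R.round(3),(np.array([589.8,59.2,143])-s['tcp_pos'])@R)"
```

```text
clock: 10.0
tcp_pos: [433.5, -42.6, 33.6]
tool_rot: [[-0.148, 0.989, 0.0], [0.989, 0.148, -0.0], [-0.0, 0.0, -1.0]]
ft_force: [-0.3, -0.7, 0.3]
gripper_width: 0.647
gripper_force: 0.0
clock: 10.5
tcp_pos: [433.1, -42.7, 32.9]
tool_rot: [[-0.148, 0.989, 0.0], [0.989, 0.148, -0.0], [-0.0, 0.0, -1.0]]
ft_force: [-0.2, -0.6, 2.6]
gripper_width: 0.295
gripper_force: 29.9
clock: 11.0
tcp_pos: [432.6, -42.6, 143.9]
tool_rot: [[-0.148, 0.989, -0.0], [0.989, 0.148, 0.0], [0.0, -0.0, -1.0]]
ft_force: [-0.4, 0.5, -2.5]
gripper_width: 0.299
gripper_force: 29.9
[[-0.148  0.989 -0.   ]
 [ 0.989  0.148  0.   ]
 [ 0.    -0.    -1.   ]] [ 77.38927051 170.54720307   0.81186459]
```

```bash

python3 -m inch '{"slide":[[15,34,0],[31,68,0],[46,102,0],[62,136,0],[77.4,170.5,0]],"spin":[-0.147,-0.293,-0.44,-0.587,-0.733]}'
python3 -m inch '{"slide":[[0,0,0],[0,0,0],[0,0,0],[0,0,0],[0,0,0]],"spin":[0,0,0,0,0]}'
python3 -c "
from m import *
s=bot.state(); R=s['tool_rot']; print(R.round(3),np.degrees(np.arctan2(R[1,1],R[0,1])),(np.array([589.8,59.2,89])-s['tcp_pos'])@R)"
```

```text
clock: 11.5
tcp_pos: [591.0, 60.2, 141.9]
tool_rot: [[-0.776, 0.631, -0.001], [0.631, 0.776, -0.0], [0.001, -0.001, -1.0]]
ft_force: [-0.4, -0.7, -2.4]
gripper_width: 0.301
gripper_force: 29.9
clock: 12.0
tcp_pos: [589.6, 58.7, 143.0]
tool_rot: [[-0.771, 0.637, 0.001], [0.637, 0.771, 0.0], [-0.0, 0.0, -1.0]]
ft_force: [0.0, 1.1, -2.9]
gripper_width: 0.299
gripper_force: 29.9
[[-0.771  0.637  0.001]
 [ 0.637  0.771  0.   ]
 [-0.     0.    -1.   ]] 50.45467982775778 [ 0.21984078  0.47120566 53.98307823]
```

Aligned, so I lower in stages and watch the force.

```bash

python3 -m inch '{"slide":[[0.2,0.5,10],[0.2,0.5,20],[0.2,0.5,25],[0.2,0.5,28],[0.2,0.5,31]],"spin":[0,0,0,0,0]}'
python3 -m inch '{"slide":[[0,0,3],[0,0,5],[0,0,7],[0,0,8],[0,0,8]],"spin":[0,0,0,0,0]}'
```

```text
clock: 12.5
tcp_pos: [590.2, 59.7, 111.3]
tool_rot: [[-0.772, 0.636, -0.0], [0.636, 0.772, -0.0], [0.0, -0.0, -1.0]]
ft_force: [-0.2, 0.9, -3.8]
gripper_width: 0.301
gripper_force: 29.9
clock: 13.0
tcp_pos: [590.2, 59.7, 103.6]
tool_rot: [[-0.772, 0.636, -0.0], [0.636, 0.772, -0.0], [0.0, -0.0, -1.0]]
ft_force: [0.0, -0.1, -3.3]
gripper_width: 0.3
gripper_force: 29.9
```

```bash

python3 -m inch '{"slide":[[0,0,4],[0,0,8],[0,0,11],[0,0,13],[0,0,14]],"spin":[0,0,0,0,0]}'
python3 -m inch '{"slide":[[0,0,0],[0,0,0],[0,0,0],[0,0,0],[0,0,0]],"spin":[0,0,0,0,0]}' 110
python3 -m inch '{"slide":[[0,0,-20],[0,0,-50],[0,0,-80],[0,0,-80],[0,0,-80]],"spin":[0,0,0,0,0]}'
python3 - <<'E'
from m import *
s=bot.state(); R=s["tool_rot"];print(s["tcp_pos"],s["joint_positions"].round(1))
c=snap("wrist"); X=cloud(c);np.save("w6.npy",c,allow_pickle=True); save("w6",c["img"],1)
Z=X[...,2]
def b(z0,z1,n,x=575,y=75,r=70):
    m=(abs(X[...,0]-x)<r)&(abs(X[...,1]-y)<r)&(Z>z0)&(Z<z1); m[245:]=0; rect(X[m],n)
b(95,105,"hub top"); b(118,130,"knob top"); b(95,130,"both")
E
```

```text
clock: 13.5
tcp_pos: [590.1, 59.7, 89.3]
tool_rot: [[-0.772, 0.636, -0.0], [0.636, 0.772, -0.0], [0.0, -0.0, -1.0]]
ft_force: [-0.6, -0.5, -2.3]
gripper_width: 0.296
gripper_force: 29.9
clock: 14.0
tcp_pos: [590.3, 59.7, 89.8]
tool_rot: [[-0.772, 0.636, 0.0], [0.636, 0.772, 0.0], [-0.0, 0.0, -1.0]]
ft_force: [0.4, 1.0, 0.2]
gripper_width: 0.567
gripper_force: 0.0
clock: 14.5
tcp_pos: [590.4, 59.7, 170.0]
tool_rot: [[-0.772, 0.636, 0.001], [0.636, 0.772, 0.0], [-0.001, 0.001, -1.0]]
ft_force: [-0.5, -0.1, -1.3]
gripper_width: 0.567
gripper_force: 0.0
[590.38489833  59.68363515 170.03120522] [  3.3  -2.   97.8  -0.   84.1 -47.2]
hub top 1387 c 588.8 59.1 size 29 28 long-axis deg -39.8
knob top 957 c 539.1 101.3 size 21 21 long-axis deg 5.4
both 2344 c 565.3 78.6 size 90 28 long-axis deg -39.8
```

View pics/w6.png

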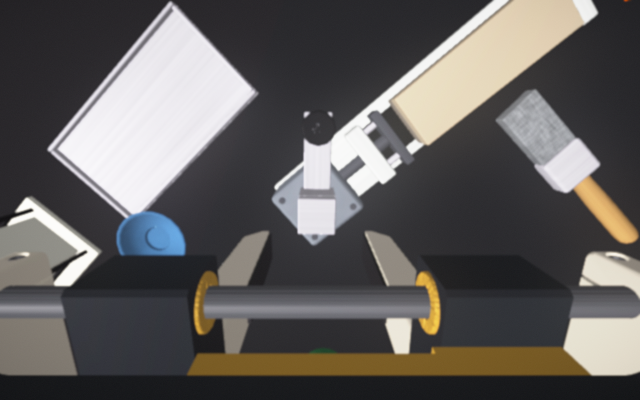

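The crank is seated: hub top centre at (589, 59), knob at (539, 101). Now I measure the distance from jaw face to stone.

```bash

python3 - <<'E'
from m import *
c=np.load("w6.npy",allow_pickle=True).item(); X=cloud(c)
m=(abs(X[...,0]-595)<13); m[245:]=0
for y in range(92,176,3):
    k=m&(abs(X[...,1]-y)<1.5); z=X[k][:,2]; 
    if len(z): print(y,np.median(z).round(1),c["img"][k].mean(0).round(),end=" | ")
print(plane(c,[(392,98),(427,145)],48), plane(c,[(412,153),(372,112)],45))
E
```

```text
92 155.6 [162. 159. 156.] | 95 36.8 [168. 167. 166.] | 98 33.4 [182. 182. 185.] | 101 34.1 [182. 182. 185.] | 104 33.9 [180. 181. 183.] | 107 33.2 [182. 183. 185.] | 110 33.8 [181. 181. 184.] | 113 37.1 [222. 223. 223.] | 116 45.3 [248. 248. 247.] | 119 45.4 [247. 247. 246.] | 122 45.4 [246. 246. 246.] | 125 45.2 [245. 246. 245.] | 128 45.3 [222. 223. 222.] | 131 36.7 [137. 137. 141.] | 134 35.1 [111. 110. 114.] | 137 34.9 [113. 112. 115.] | 140 35.3 [107. 106. 110.] | 143 44.8 [111. 111. 117.] | 146 45.3 [109. 109. 115.] | 149 45.2 [105. 105. 109.] | 152 21.0 [78. 77. 78.] | 155 20.4 [70. 69. 67.] | 158 20.3 [68. 66. 64.] | 161 20.2 [67. 66. 63.] | 164 33.1 [169. 157. 140.] | 167 48.4 [234. 223. 196.] | 170 48.4 [234. 222. 195.] | 173 48.3 [234. 222. 195.] | [[561.81216718 163.34194981  48.        ]
 [612.7987719  164.10297657  48.        ]] [[611.03659214 150.55268422  45.        ]
 [560.48327484 144.08097053  45.        ]]
```

Travel is 16.5 mm to contact plus 6 mm, so 22.5 mm or about 675° clockwise. I grip the knob and orbit it, first 120° as a test.

```bash

python3 -m inch '{"slide":[[30,0,0],[66,-0.5,0],[66,-0.5,20],[66,-0.5,45],[66,-0.5,65]],"spin":[0,0,0,0,0]}'
python3 -m inch '{"slide":[[0,0,0],[0,0,0],[0,0,0],[0,0,0],[0,0,0]],"spin":[0,0,0,0,0]}' 255
python3 -m inch '{"slide":[[-5.6,26.4,0],[-21.5,48.3,0],[-44.9,61.8,0],[-71.8,64.6,0],[-97.5,56.3,0]],"spin":[0,0,0,0,0]}'
```

```text
clock: 15.05
tcp_pos: [538.0, 101.4, 102.2]
tool_rot: [[-0.772, 0.635, -0.002], [0.635, 0.772, -0.0], [0.001, -0.001, -1.0]]
ft_force: [-0.1, 0.0, 0.0]
gripper_width: 0.573
gripper_force: 0.0
clock: 15.55
tcp_pos: [539.3, 101.3, 105.4]
tool_rot: [[-0.772, 0.636, 0.001], [0.636, 0.772, 0.0], [-0.001, 0.001, -1.0]]
ft_force: [-1.5, 1.0, 3.0]
gripper_width: 0.231
gripper_force: 30.0
clock: 16.05
tcp_pos: [651.8, 83.6, 105.5]
tool_rot: [[-0.773, 0.635, 0.002], [0.635, 0.773, 0.002], [-0.0, 0.002, -1.0]]
ft_force: [-9.5, -0.5, 0.7]
gripper_width: 0.231
gripper_force: 30.0
```

```bash

python3 -m inch '{"slide":[[-20.1,-18.1,0],[-31.1,-42.8,0],[-31.1,-69.8,0],[-20.1,-94.5,0],[0,-112.6,0]],"spin":[0,0,0,0,0]}'
python3 -m inch '{"slide":[[25.7,-8.3,0],[52.6,-5.5,0],[76,8,0],[91.9,29.9,0],[97.5,56.3,0]],"spin":[0,0,0,0,0]}'
python3 -m inch '{"slide":[[-5.6,26.4,0],[-21.5,48.3,0],[-44.9,61.8,0],[-71.8,64.6,0],[-97.5,56.3,0]],"spin":[0,0,0,0,0]}'
python3 -m inch '{"slide":[[-20.1,-18.1,0],[-31.1,-42.8,0],[-31.1,-69.8,0],[-20.1,-94.5,0],[0,-112.6,0]],"spin":[0,0,0,0,0]}'
python3 -m inch '{"slide":[[15.7,-6.5,0],[32.5,-8.7,0],[49.3,-6.5,0],[65,0,0],[78.5,10.3,0]],"spin":[0,0,0,0,0]}'
python3 - <<'E'
from m import *
s=bot.state(); print(s["tcp_pos"])
c=snap("wrist"); X=cloud(c);np.save("w7.npy",c,allow_pickle=True); save("w7",c["img"],1)
for x0,w in((605,11),(570,9)):
  m=(abs(X[...,0]-x0)<w); m[245:]=0
  for y in range(122,176,2):
    k=m&(abs(X[...,1]-y)<1); z=X[k][:,2]; 
    if len(z): print(y,np.median(z).round(1),c["img"][k].mean(0).round()[0],end=" | ")
  print()
E
```

```text
clock: 16.55
tcp_pos: [578.5, -4.7, 105.3]
tool_rot: [[-0.771, 0.637, 0.002], [0.637, 0.771, 0.001], [-0.001, 0.003, -1.0]]
ft_force: [7.5, 23.4, -1.2]
gripper_width: 0.232
gripper_force: 30.0
clock: 17.05
tcp_pos: [538.5, 102.0, 105.6]
tool_rot: [[-0.772, 0.636, 0.001], [0.636, 0.772, -0.001], [-0.001, 0.0, -1.0]]
ft_force: [8.2, -13.0, 0.1]
gripper_width: 0.229
gripper_force: 30.0
clock: 17.55
tcp_pos: [651.6, 83.6, 105.6]
tool_rot: [[-0.773, 0.635, 0.001], [0.635, 0.773, 0.001], [-0.0, 0.002, -1.0]]
ft_force: [-10.8, -0.8, 2.9]
gripper_width: 0.228
gripper_force: 30.0
clock: 18.05
tcp_pos: [578.6, -4.6, 105.5]
tool_rot: [[-0.771, 0.637, 0.002], [0.637, 0.771, 0.002], [-0.001, 0.003, -1.0]]
ft_force: [8.4, 22.4, 0.4]
gripper_width: 0.234
gripper_force: 30.1
clock: 18.55
tcp_pos: [525.1, 54.0, 105.9]
tool_rot: [[-0.772, 0.636, 0.004], [0.636, 0.772, -0.0], [-0.003, 0.003, -1.0]]
ft_force: [12.2, -1.2, -1.1]
gripper_width: 0.229
gripper_force: 30.0
[525.07358434  53.98971166 105.8825397 ]
122 12.3 233.0 | 124 12.5 238.0 | 126 12.3 240.0 | 128 15.8 162.0 | 130 20.2 120.0 | 132 19.8 116.0 | 134 19.8 128.0 | 136 38.2 224.0 | 138 45.1 244.0 | 140 45.3 242.0 | 142 45.2 243.0 | 144 45.4 242.0 | 146 45.4 240.0 | 148 45.3 240.0 | 150 45.2 226.0 | 152 44.6 176.0 | 154 36.0 211.0 | 156 35.7 219.0 | 158 21.0 138.0 | 160 38.1 103.0 | 162 45.3 110.0 | 164 45.3 103.0 | 166 45.4 108.0 | 168 47.6 210.0 | 170 48.4 227.0 | 172 48.4 227.0 | 174 48.3 227.0 | 
122 12.4 246.0 | 124 12.6 246.0 | 126 12.3 239.0 | 128 18.0 147.0 | 130 18.3 145.0 | 132 18.8 144.0 | 134 18.1 151.0 | 136 34.5 224.0 | 138 45.0 236.0 | 140 44.7 234.0 | 142 45.1 234.0 | 144 44.9 234.0 | 146 45.2 236.0 | 148 45.0 237.0 | 150 44.5 213.0 | 152 12.6 222.0 | 154 14.2 228.0 | 156 19.3 196.0 | 158 28.5 149.0 | 160 39.2 119.0 | 162 45.0 128.0 | 164 45.1 124.0 | 166 45.2 144.0 | 168 47.5 210.0 | 170 47.6 204.0 | 172 47.6 207.0 | 174 47.4 204.0 |
```

View pics/w7.png

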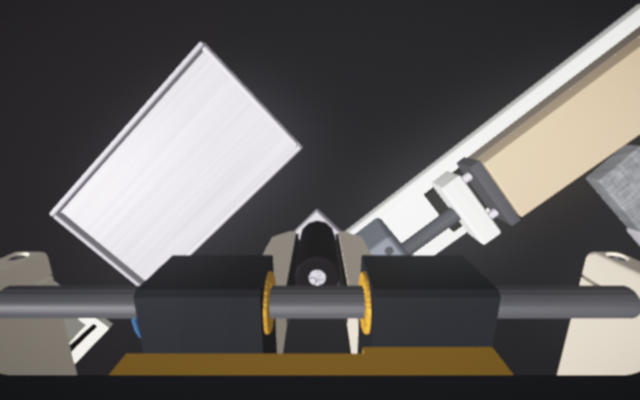

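The gap is about 8.3 mm, so the face is pushed back about 3.7 mm. I add 60° (2 mm) more.

```bash

python3 -m inch '{"slide":[[8.5,10.6,0],[14.7,22.7,0],[18.2,35.8,0],[18.9,49.4,0],[16.8,62.8,0]],"spin":[0,0,0,0,0]}'
python3 -m inch '{"slide":[[0,0,0],[0,0,0],[0,0,0],[0,0,0],[0,0,0]],"spin":[0,0,0,0,0]}' 110
python3 -m inch '{"slide":[[0,0,-20],[0,0,-40],[0,0,-65],[0,0,-85],[-40,0,-85]],"spin":[0,0,0,0,0]}'
python3 - <<'E'
from m import *
s=bot.state(); R=s["tool_rot"]; print(s["tcp_pos"])
c=snap("wrist"); X=cloud(c);np.save("w8.npy",c,allow_pickle=True); save("w8",c["img"],1)
for x0,w in((605,11),(595,6),(572,9)):
  m=(abs(X[...,0]-x0)<w); m[245:]=0
  for y in range(146,174,1):
    k=m&(abs(X[...,1]-y)<.5); z=X[k][:,2]; 
    if len(z): print(y,np.median(z).round(),c["img"][k].mean(0).round()[0],end=" | ")
  print()
Z=X[...,2]
def b(z0,z1,n,x=575,y=75,r=70):
    m=(abs(X[...,0]-x)<r)&(abs(X[...,1]-y)<r)&(Z>z0)&(Z<z1); m[245:]=0; rect(X[m],n)
b(95,105,"hub top"); b(118,130,"knob top"); b(95,130,"both")
E
```

```text
clock: 19.1
tcp_pos: [551.7, 113.5, 105.6]
tool_rot: [[-0.772, 0.636, 0.0], [0.636, 0.772, -0.001], [-0.0, -0.0, -1.0]]
ft_force: [-3.4, -6.9, 10.7]
gripper_width: 0.233
gripper_force: 30.0
clock: 19.6
tcp_pos: [551.2, 112.7, 104.6]
tool_rot: [[-0.772, 0.636, -0.0], [0.636, 0.772, 0.0], [0.0, 0.0, -1.0]]
ft_force: [0.3, 0.2, -0.6]
gripper_width: 0.561
gripper_force: 0.0
clock: 20.1
tcp_pos: [582.0, 89.0, 193.7]
tool_rot: [[-0.773, 0.634, 0.005], [0.634, 0.773, 0.001], [-0.003, 0.004, -1.0]]
ft_force: [1.2, 0.5, -0.4]
gripper_width: 0.571
gripper_force: 0.0
[581.9783105   88.9732104  193.69882902]
146 45.0 246.0 | 147 45.0 245.0 | 148 46.0 245.0 | 149 45.0 244.0 | 150 46.0 245.0 | 151 45.0 243.0 | 152 45.0 233.0 | 153 44.0 202.0 | 154 44.0 175.0 | 155 35.0 187.0 | 156 21.0 146.0 | 157 21.0 111.0 | 158 21.0 125.0 | 159 34.0 117.0 | 160 45.0 116.0 | 161 45.0 112.0 | 162 45.0 111.0 | 163 46.0 111.0 | 164 45.0 108.0 | 165 45.0 107.0 | 166 45.0 120.0 | 167 45.0 173.0 | 168 48.0 228.0 | 169 49.0 235.0 | 170 48.0 232.0 | 171 48.0 234.0 | 172 48.0 233.0 | 173 48.0 234.0 | 
146 45.0 246.0 | 14
[... 396 characters left out ...]
5.0 | 171 48.0 235.0 | 172 48.0 235.0 | 173 48.0 235.0 | 
146 45.0 246.0 | 147 46.0 245.0 | 148 46.0 245.0 | 149 45.0 246.0 | 150 45.0 246.0 | 151 45.0 244.0 | 152 45.0 228.0 | 153 45.0 192.0 | 154 35.0 215.0 | 155 35.0 204.0 | 156 20.0 186.0 | 157 20.0 182.0 | 158 20.0 179.0 | 159 36.0 135.0 | 160 45.0 121.0 | 161 45.0 113.0 | 162 45.0 113.0 | 163 45.0 112.0 | 164 45.0 110.0 | 165 46.0 110.0 | 166 46.0 136.0 | 167 46.0 201.0 | 168 48.0 230.0 | 169 48.0 230.0 | 170 48.0 230.0 | 171 48.0 236.0 | 172 49.0 233.0 | 173 48.0 231.0 | 
hub top 899 c 569.9 85.6 size 86 28 long-axis deg -53.2
knob top 706 c 550.8 112.1 size 21 21 long-axis deg 6.5
both 1636 c 569.9 85.7 size 86 28 long-axis deg -53.2
```

View pics/w8.png

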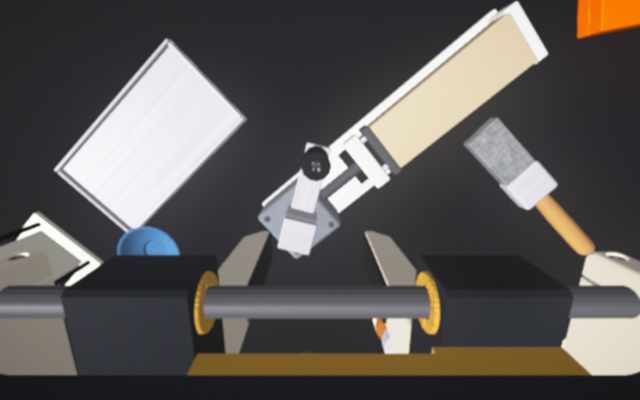

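The gap now reads about 6.2 mm and the stone is up against the stop. Next I lift the crank off by its hub.

```bash

python3 -m inch '{"slide":[[-8,-6,0],[-16,-12,10],[-23.7,-16.9,20],[-23.7,-16.9,45],[-23.7,-16.9,45]],"spin":[-0,0.12,0.2443,0.2443,0.2443]}'
python3 -c "
from m import *
s=bot.state(); R=s['tool_rot']; print(np.degrees(np.arctan2(R[1,1],R[0,1])),(np.array([589.7,59.3,89.5])-s['tcp_pos'])@R)"
```

```text
clock: 20.65
tcp_pos: [588.1, 58.8, 141.4]
tool_rot: [[-0.595, 0.804, -0.005], [0.804, 0.595, -0.0], [0.003, -0.004, -1.0]]
ft_force: [-0.7, 1.1, -0.2]
gripper_width: 0.569
gripper_force: 0.0
36.49797852125093 [-0.72808003  1.79671828 51.88604528]
```

```bash

python3 -m inch '{"slide":[[-0.5,1,20],[-0.5,1,40],[-0.5,1,50],[-0.5,1,52],[-0.5,1,52]],"spin":[0,0,0,0,0]}'
python3 -m inch '{"slide":[[0,0,0],[0,0,0],[0,0,0],[0,0,0],[0,0,0]],"spin":[0,0,0,0,0]}' 255
python3 -m inch '{"slide":[[0,0,0],[0,0,-8],[0,0,-20],[0,0,-40],[0,0,-65]],"spin":[0,0,0,0,0]}'
python3 -c "
from m import *
s=bot.state(); R=s['tool_rot']; print(s['gripper_width'],np.degrees(np.arctan2(R[1,1],R[0,1])),(np.array([433.8,-42.4,155])-s['tcp_pos'])@R)"
```

```text
clock: 21.15
tcp_pos: [591.0, 59.6, 93.4]
tool_rot: [[-0.595, 0.803, 0.0], [0.803, 0.595, 0.0], [-0.0, 0.0, -1.0]]
ft_force: [0.4, -0.3, 1.0]
gripper_width: 0.57
gripper_force: 0.0
clock: 21.65
tcp_pos: [591.1, 59.5, 93.1]
tool_rot: [[-0.595, 0.804, 0.001], [0.804, 0.595, 0.0], [-0.0, 0.001, -1.0]]
ft_force: [1.0, 0.0, 2.6]
gripper_width: 0.299
gripper_force: 30.0
clock: 22.15
tcp_pos: [590.1, 59.4, 157.0]
tool_rot: [[-0.595, 0.804, -0.003], [0.804, 0.595, -0.0], [0.001, -0.002, -1.0]]
ft_force: [-0.4, 0.5, -2.2]
gripper_width: 0.301
gripper_force: 30.0
0.3011014538479185 36.51574379127479 [  11.19015339 -186.1751977     2.46340371]
```

```bash

python3 -m inch '{"slide":[[2,-37,0],[4,-74,0],[6,-112,0],[9,-149,0],[11,-186,0]],"spin":[0.1,0.2,0.3,0.4,0.492]}'
python3 -m inch '{"slide":[[0,0,40],[0,0,80],[0,0,105],[0,0,105],[0,0,105]],"spin":[0,0,0,0,0]}'
python3 -c "
from m import *
s=bot.state(); R=s['tool_rot']; print(np.degrees(np.arctan2(R[1,1],R[0,1])),(np.array([433.8,-42.4,37])-s['tcp_pos'])@R)"
```

```text
clock: 22.65
tcp_pos: [433.2, -42.8, 157.1]
tool_rot: [[-0.141, 0.99, -0.001], [0.99, 0.141, 0.0], [0.0, -0.001, -1.0]]
ft_force: [0.0, -1.5, -3.1]
gripper_width: 0.301
gripper_force: 30.0
clock: 23.15
tcp_pos: [434.8, -42.4, 53.3]
tool_rot: [[-0.145, 0.989, -0.001], [0.989, 0.145, 0.0], [0.0, -0.001, -1.0]]
ft_force: [0.5, 0.1, -1.8]
gripper_width: 0.298
gripper_force: 30.0
8.332779320289998 [ 0.13076172 -1.01942977 16.2699992 ]
```

```bash

python3 -m inch '{"slide":[[0,-1,8],[0,-1,14],[0,-1,16],[0,-1,16],[0,-1,16]],"spin":[0,0,0,0,0]}'
python3 -m inch '{"slide":[[0,0,0],[0,0,0],[0,0,0],[0,0,0],[0,0,0]],"spin":[0,0,0,0,0]}' 90
python3 -m inch '{"slide":[[0,0,-40],[0,0,-90],[0,0,-140],[0,0,-190],[0,0,-240]],"spin":[0,0,0,0,0]}'
python3 -m inch '{"slide":[[-48,9,-10],[-96,18,-25],[-144,27,-40],[-192,36,-40],[-235,45,-40]],"spin":[0,0,0.1454,0.1454,0.1454]}'
python3 - <<'E'
from m import *
s=bot.state(); print(s["tcp_pos"])
E
```

```text
clock: 23.65
tcp_pos: [434.0, -42.5, 36.9]
tool_rot: [[-0.145, 0.989, 0.0], [0.989, 0.145, -0.0], [-0.0, 0.0, -1.0]]
ft_force: [0.2, 0.3, -1.6]
gripper_width: 0.298
gripper_force: 30.0
clock: 24.15
tcp_pos: [433.9, -42.5, 36.7]
tool_rot: [[-0.145, 0.989, 0.0], [0.989, 0.145, -0.0], [-0.0, 0.0, -1.0]]
ft_force: [-0.5, 0.3, 0.5]
gripper_width: 0.635
gripper_force: 0.0
clock: 24.65
tcp_pos: [433.4, -42.5, 278.9]
tool_rot: [[-0.145, 0.989, 0.001], [0.989, 0.145, -0.0], [-0.0, 0.0, -1.0]]
ft_force: [0.3, -0.2, -0.2]
gripper_width: 0.646
gripper_force: 0.0
clock: 25.15
tcp_pos: [512.8, -271.0, 317.0]
tool_rot: [[0.001, 1.0, 0.001], [1.0, -0.001, -0.0], [-0.0, 0.001, -1.0]]
ft_force: [0.6, 0.6, -0.3]
gripper_width: 0.647
gripper_force: 0.0
[ 512.78700373 -270.97219587  317.01476436]
```

Now on to the viewpoint over the drainer and rack (tool axes: x = world y, y = world x).

```bash

python3 -m inch '{"slide":[[-45,15,0],[-90,27,0],[-110,27,0],[-110,27,0],[-110,27,0]],"spin":[0,0,0,0,0]}'
python3 - <<'E'
from m import *
s=bot.state(); print(s["tcp_pos"])
c=snap("wrist"); X=cloud(c);np.save("w9.npy",c,allow_pickle=True); save("w9",c["img"],1.2)
Z=X[...,2]
def b(x0,x1,y0,y1,z0,z1,n):
    m=(X[...,0]>x0)&(X[...,0]<x1)&(X[...,1]>y0)&(X[...,1]<y1)&(Z>z0)&(Z<z1); m[250:]=0
    nn,L,st,ce=cv2.connectedComponentsWithStats(m.astype(np.uint8))
    for i in range(1,nn):
        if st[i,4]>60: rect(X[L==i],f"{n} px{ce[i].round()}")
b(380,540,-420,-150,198,215,"rod top"); b(380,540,-420,-150,80,92,"drainer top"); b(560,720,-420,-150,88,102,"rack top")
E
```

```text
clock: 25.65
tcp_pos: [539.3, -378.1, 316.5]
tool_rot: [[0.0, 1.0, -0.0], [1.0, -0.0, 0.0], [0.0, -0.0, -1.0]]
ft_force: [0.4, 0.8, -1.5]
gripper_width: 0.648
gripper_force: 0.0
[ 539.27242088 -378.12686091  316.53897174]
rod top px[206.   3.] 160 c 453.8 -222.7 size 20 5 long-axis deg 0.8
rod top px[212.  58.] 865 c 456.7 -261.9 size 24 23 long-axis deg 13.9
rod top px[219. 124.] 736 c 458.4 -311.8 size 23 23 long-axis deg -59.8
drainer top px[275.  90.] 779 c 491.0 -285.5 size 206 5 long-axis deg -84.4
drainer top px[207.  26.] 141 c 415.1 -206.4 size 33 5 long-axis deg -84.9
drainer top px[252. 102.] 4786 c 457.0 -287.9 size 195 56 long-axis deg -84.5
drainer top px[218.  93.] 145 c 421.9 -277.8 size 37 5 long-axis deg -84.0
drainer top px[230. 164.] 215 c 430.3 -362.2 size 64 5 long-axis deg -84.2
rack top px[394.  81.] 6273 c 628.1 -268.8 size 182 57 long-axis deg -81.0
rack top px[479.  18.] 548 c 713.6 -203.4 size 41 13 long-axis deg 90.0
```

View pics/w9.png

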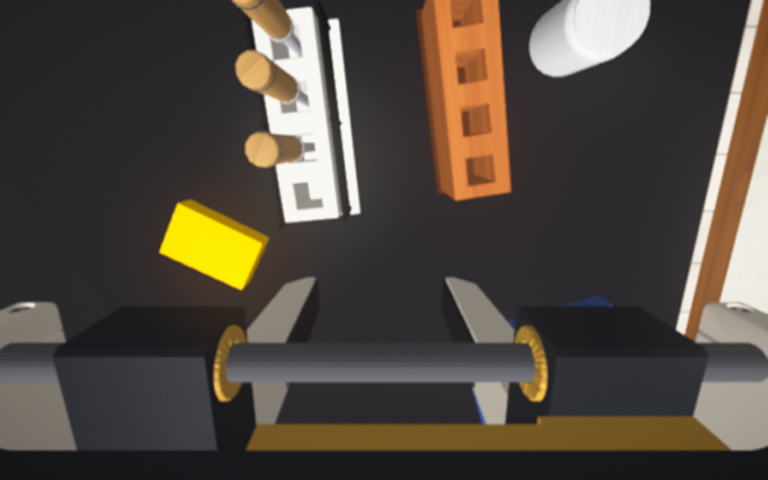

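The view shows three rod tops at about (262,150), (262,70) and (265,10, cut off), and rack openings at (481,168), (477,120), (471,67) and (463,12). I check the rack openings by ray casting and move over the nearest rod.

```bash

python3 -m inch '{"slide":[[22,-27,0],[44,-54,0],[66,-80,0],[66,-80,0],[66,-80,0]],"spin":[-0.06,-0.122,-0.122,-0.122,-0.122]}'
python3 - <<'E'
from m import *
c=np.load("w9.npy",allow_pickle=True).item()
print(plane(c,np.array([(481,168),(477,120),(471,67),(465,13)])/1.2,95).round(1))
s=bot.state(); R=s["tool_rot"]; 
print(np.degrees(np.arctan2(R[1,1],R[0,1])),R.round(3))
g=lambda a,b:print(((np.array(b)-np.array(a))@R).round(1))
g(s["tcp_pos"],[458.6,-311.8,185])
c_=[458.6,-311.8,305];b_=[456,-262.5,305];a_=[451.5,-217,305]
C=[630.7,-285.6,305];B=[623.3,-238.2,305];A=[615.8,-190.8,305]
g(c_,C);g(C,b_);g(b_,B);g(B,a_);g(a_,A)
E
```

```text
clock: 26.2
tcp_pos: [459.2, -311.3, 317.8]
tool_rot: [[-0.123, 0.992, 0.002], [0.992, 0.123, -0.001], [-0.002, 0.002, -1.0]]
ft_force: [-0.2, -1.0, 0.4]
gripper_width: 0.646
gripper_force: 0.0
[[ 638.9 -331.9   95. ]
 [ 631.8 -286.7   95. ]
 [ 623.1 -240.1   95. ]
 [ 614.9 -195.7   95. ]]
7.05718825626543 [[-0.123  0.992  0.002]
 [ 0.992  0.123 -0.001]
 [-0.002  0.002 -1.   ]]
[ -0.2  -0.9 132.8]
[  4.9 174.    0.3]
[  44.4 -170.5   -0.4]
[  3.6 169.    0.3]
[  42.1 -167.9   -0.4]
[  5.8 166.3   0.3]
```

```bash

python3 -m inch '{"slide":[[0,-0.5,35],[0,-0.5,70],[0,-0.5,105],[0,-0.5,131],[0,-0.5,131]],"spin":[0,0,0,0,0]}'
python3 -m inch '{"slide":[[0,0,0],[0,0,0],[0,0,0],[0,0,0],[0,0,0]],"spin":[0,0,0,0,0]}' 255
python3 -m inch '{"slide":[[0,0,-20],[0,0,-50],[0,0,-85],[0,0,-120],[0,0,-120]],"spin":[0,0,0,0,0]}'
python3 -m inch '{"slide":[[1,35,0],[2,75,0],[3,115,0],[4,150,0],[5,174,0]],"spin":[0,0,0,0,0]}'
python3 -m inch '{"slide":[[0,0,0],[0,0,0],[0,0,0],[0,0,0],[0,0,0]],"spin":[0,0,0,0,0]}'
python3 - <<'E'
from m import *
s=bot.state(); R=s["tool_rot"]; print(((np.array([630.9,-286,188])-s["tcp_pos"])@R).round(1),s["gripper_width"])
c=snap("side"); save("s1",c["img"][80:340,250:560],2)
E
```

```text
clock: 26.7
tcp_pos: [458.4, -311.7, 181.9]
tool_rot: [[-0.122, 0.993, -0.004], [0.993, 0.122, 0.003], [0.004, -0.004, -1.0]]
ft_force: [0.2, 0.1, 0.5]
gripper_width: 0.65
gripper_force: 0.0
clock: 27.2
tcp_pos: [459.1, -312.7, 186.3]
tool_rot: [[-0.122, 0.993, 0.001], [0.993, 0.122, -0.001], [-0.001, 0.001, -1.0]]
ft_force: [-0.8, -0.4, -0.3]
gripper_width: 0.266
gripper_force: 0.0
clock: 27.7
tcp_pos: [459.6, -313.1, 310.9]
tool_rot: [[-0.122, 0.993, 0.005], [0.993, 0.122, -0.004], [-0.005, 0.005, -1.0]]
ft_force: [-0.2, -0.0, -1.4]
gripper_width: 0.252
gripper_force: 30.0
clock: 28.2
tcp_pos: [632.9, -285.8, 304.1]
tool_rot: [[-0.122, 0.992, -0.001], [0.992, 0.122, 0.001], [0.001, -0.001, -1.0]]
ft_force: [-0.1, -0.5, -1.4]
gripper_width: 0.253
gripper_force: 30.0
clock: 28.7
tcp_pos: [630.4, -286.7, 306.1]
tool_rot: [[-0.121, 0.993, 0.001], [0.993, 0.121, -0.0], [-0.0, 0.001, -1.0]]
ft_force: [0.0, 0.4, -0.7]
gripper_width: 0.254
gripper_force: 30.0
[  0.7   0.5 118.1] 0.253985691711543
```

View pics/s1.png

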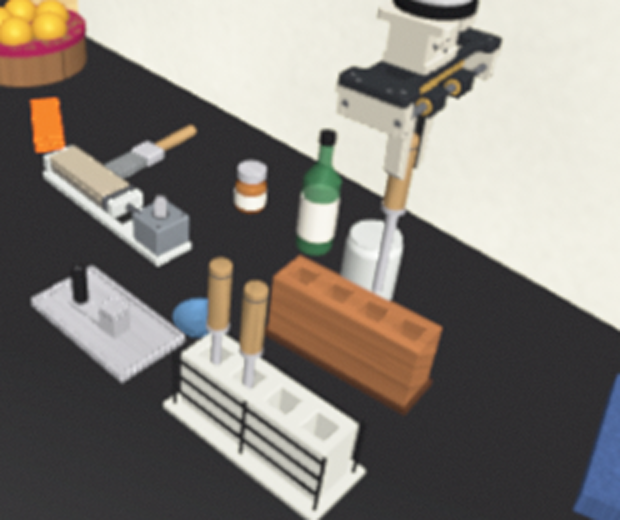

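The crop shows the rod held over the third opening. To tell whether it leans or this is just perspective, I project a vertical line through the TCP.

```bash

python3 - <<'E'
from m import *
c=snap("side"); s=bot.state(); p=s["tcp_pos"]
for dz in (22,-66,-100,-178): print(dz,((proj(c,[p+[0,0,dz]])[0]-[250,80])*2).round())
X=cloud(c); k=(np.hypot(X[...,0]-630,X[...,1]+287)<45)&(X[...,2]>115)&(X[...,2]<285)
P=X[k]
for z in range(120,290,20):
    q=P[abs(P[:,2]-z)<10]; 
    if len(q): print(z,len(q),np.median(q,0).round(1))
E
```

```text
22 [408. 134.]
-66 [394. 207.]
-100 [389. 233.]
-178 [377. 289.]
120 6 [ 626.  -286.5  128.8]
140 38 [ 625.7 -288.2  139.2]
160 41 [ 625.9 -287.9  160.6]
180 43 [ 625.7 -288.7  180.3]
200 42 [ 626.3 -288.1  200.2]
220 46 [ 626.4 -288.3  219.6]
240 69 [ 622.4 -290.9  243.5]
260 100 [ 621.9 -291.3  259.7]
280 69 [ 622.  -292.2  276.3]
```

The rod is vertical, so it was perspective. I lower and release it, then do rod b.

```bash

python3 -m inch '{"slide":[[0.7,0.5,35],[0.7,0.5,70],[0.7,0.5,95],[0.7,0.5,110],[0.7,0.5,118]],"spin":[0,0,0,0,0]}'
python3 -m inch '{"slide":[[0,0,0],[0,0,0],[0,0,0],[0,0,0],[0,0,0]],"spin":[0,0,0,0,0]}' 90
python3 -m inch '{"slide":[[0,0,-35],[0,0,-70],[0,0,-105],[0,0,-128],[0,0,-128]],"spin":[0,0,0,0,0]}'
python3 -m inch '{"slide":[[10,-35,0],[20,-75,0],[30,-115,0],[40,-150,0],[44.4,-171,0]],"spin":[0,0,0,0,0]}'
python3 - <<'E'
from m import *
s=bot.state(); R=s["tool_rot"]; print(((np.array([456,-262.5,185])-s["tcp_pos"])@R).round(1))
c=snap("wrist");X=cloud(c);Z=X[...,2]
k=(abs(X[...,0]-450)<40)&(abs(X[...,1]+220)<25)&(Z>198)&(Z<215); rect(X[k],"rod a top")
E
```

```text
clock: 29.3
tcp_pos: [631.1, -285.7, 186.6]
tool_rot: [[-0.122, 0.993, -0.001], [0.993, 0.122, 0.0], [0.001, -0.001, -1.0]]
ft_force: [0.2, -0.2, -1.8]
gripper_width: 0.255
gripper_force: 30.0
clock: 29.8
tcp_pos: [631.6, -285.8, 188.3]
tool_rot: [[-0.122, 0.993, 0.001], [0.993, 0.122, -0.0], [-0.0, 0.001, -1.0]]
ft_force: [-0.9, 0.7, 0.4]
gripper_width: 0.622
gripper_force: 0.0
clock: 30.3
tcp_pos: [632.0, -285.9, 320.1]
tool_rot: [[-0.122, 0.993, 0.005], [0.993, 0.122, -0.003], [-0.003, 0.005, -1.0]]
ft_force: [0.3, 0.4, 0.4]
gripper_width: 0.648
gripper_force: 0.0
clock: 30.8
tcp_pos: [454.2, -261.9, 315.3]
tool_rot: [[-0.121, 0.993, -0.0], [0.993, 0.121, -0.0], [-0.0, -0.0, -1.0]]
ft_force: [0.2, -0.9, 0.1]
gripper_width: 0.648
gripper_force: 0.0
[ -0.8   1.7 130.3]
rod a top 652 c 453.5 -211.9 size 23 23 long-axis deg -36.9
```

```bash

python3 -m inch '{"slide":[[-0.5,0,35],[-0.5,0,70],[-0.5,0,105],[-0.5,0,131],[-0.5,0,131]],"spin":[0,0,0,0,0]}'
python3 -m inch '{"slide":[[0,0,0],[0,0,0],[0,0,0],[0,0,0],[0,0,0]],"spin":[0,0,0,0,0]}' 255
python3 -m inch '{"slide":[[0,0,0],[0,0,-40],[0,0,-80],[0,0,-120],[0,0,-120]],"spin":[0,0,0,0,0]}'
python3 -m inch '{"slide":[[1,35,0],[2,75,0],[3,115,0],[3,150,0],[3.5,169,0]],"spin":[0,0,0,0,0]}'
python3 -m inch '{"slide":[[0,0,0],[0,0,0],[0,0,0],[0,0,0],[0,0,0]],"spin":[0,0,0,0,0]}'
python3 - <<'E'
from m import *
s=bot.state(); R=s["tool_rot"]; print(((np.array([623.2,-239,188])-s["tcp_pos"])@R).round(1),s["gripper_width"])
c=snap("side"); X=cloud(c); p=s["tcp_pos"];k=(np.hypot(X[...,0]-p[0],X[...,1]-p[1])<45)&(X[...,2]>115)&(X[...,2]<285)
P=X[k]
for z in range(120,290,20):
    q=P[abs(P[:,2]-z)<10]; 
    if len(q): print(z,len(q),np.median(q,0).round(1))
E
```

```text
clock: 31.35
tcp_pos: [455.1, -262.1, 180.5]
tool_rot: [[-0.122, 0.993, -0.005], [0.993, 0.122, 0.003], [0.004, -0.005, -1.0]]
ft_force: [-0.1, 0.4, 0.6]
gripper_width: 0.646
gripper_force: 0.0
clock: 31.85
tcp_pos: [456.5, -263.0, 185.2]
tool_rot: [[-0.122, 0.993, 0.001], [0.993, 0.122, -0.0], [-0.0, 0.001, -1.0]]
ft_force: [1.5, 0.6, 0.7]
gripper_width: 0.27
gripper_force: 0.1
clock: 32.35
tcp_pos: [457.1, -263.4, 310.3]
tool_rot: [[-0.122, 0.993, 0.006], [0.993, 0.122, -0.004], [-0.004, 0.005, -1.0]]
ft_force: [0.4, 0.2, -1.8]
gripper_width: 0.256
gripper_force: 30.0
clock: 32.85
tcp_pos: [625.7, -238.2, 302.5]
tool_rot: [[-0.123, 0.992, -0.002], [0.992, 0.123, 0.001], [0.001, -0.002, -1.0]]
ft_force: [0.4, 0.3, -1.6]
gripper_width: 0.255
gripper_force: 30.0
clock: 33.35
tcp_pos: [623.1, -239.1, 305.1]
tool_rot: [[-0.121, 0.993, 0.001], [0.993, 0.121, -0.0], [-0.0, 0.001, -1.0]]
ft_force: [0.5, 0.0, -1.3]
gripper_width: 0.251
gripper_force: 30.0
[1.000e-01 0.000e+00 1.171e+02] 0.2510851961185965
120 16 [ 619.4 -278.1  125.2]
140 50 [ 619.5 -241.3  140.3]
160 50 [ 619.2 -241.5  160.7]
180 58 [ 618.9 -241.7  180.2]
200 78 [ 620.5 -242.4  202.7]
220 41 [ 617.9 -238.9  218.8]
240 66 [ 615.  -242.   243.6]
260 94 [ 613.8 -242.7  260.8]
280 58 [ 613.9 -243.5  276.7]
```

```bash

python3 -m inch '{"slide":[[0,0,35],[0,0,70],[0,0,95],[0,0,110],[0,0,117]],"spin":[0,0,0,0,0]}'
python3 -m inch '{"slide":[[0,0,0],[0,0,0],[0,0,0],[0,0,0],[0,0,0]],"spin":[0,0,0,0,0]}' 90
python3 -m inch '{"slide":[[0,0,-35],[0,0,-70],[0,0,-105],[0,0,-128],[0,0,-128]],"spin":[0,0,0,0,0]}'
python3 -m inch '{"slide":[[10,-35,0],[20,-75,0],[30,-115,0],[40,-150,0],[46,-166.5,0]],"spin":[0,0,0,0,0]}'
python3 - <<'E'
from m import *
s=bot.state(); R=s["tool_rot"]; print(((np.array([452.5,-213,185])-s["tcp_pos"])@R).round(1))
E
```

```text
clock: 33.9
tcp_pos: [623.3, -238.8, 186.6]
tool_rot: [[-0.122, 0.993, -0.001], [0.993, 0.122, 0.0], [0.001, -0.001, -1.0]]
ft_force: [-0.8, -0.2, -1.1]
gripper_width: 0.254
gripper_force: 30.0
clock: 34.4
tcp_pos: [623.8, -239.0, 188.3]
tool_rot: [[-0.122, 0.993, 0.001], [0.993, 0.122, -0.0], [-0.0, 0.001, -1.0]]
ft_force: [0.5, -0.2, 0.4]
gripper_width: 0.622
gripper_force: 0.0
clock: 34.9
tcp_pos: [624.2, -239.1, 320.0]
tool_rot: [[-0.122, 0.993, 0.005], [0.993, 0.122, -0.002], [-0.003, 0.005, -1.0]]
ft_force: [-0.2, -0.3, 0.8]
gripper_width: 0.65
gripper_force: 0.0
clock: 35.4
tcp_pos: [450.6, -213.1, 315.3]
tool_rot: [[-0.121, 0.993, 0.0], [0.993, 0.121, -0.0], [-0.0, 0.0, -1.0]]
ft_force: [0.7, 0.1, 0.6]
gripper_width: 0.649
gripper_force: 0.0
[-1.000e-01  1.900e+00  1.303e+02]
```

```bash

python3 -m inch '{"slide":[[0,0,35],[0,0,70],[0,0,105],[0,0,131],[0,0,131]],"spin":[0,0,0,0,0]}'
python3 -m inch '{"slide":[[0,0,0],[0,0,0],[0,0,0],[0,0,0],[0,0,0]],"spin":[0,0,0,0,0]}' 255
python3 -m inch '{"slide":[[0,0,0],[0,0,-40],[0,0,-80],[0,0,-120],[0,0,-120]],"spin":[0,0,0,0,0]}'
python3 -m inch '{"slide":[[0,35,0],[0,75,0],[0,115,0],[0,150,0],[0.7,163.8,0]],"spin":[0,0,0,0,0]}'
python3 -m inch '{"slide":[[0,0,0],[0,0,0],[0,0,0],[0,0,0],[0,0,0]],"spin":[0,0,0,0,0]}'
python3 - <<'E'
from m import *
s=bot.state(); R=s["tool_rot"]; print(((np.array([615.4,-192.5,188])-s["tcp_pos"])@R).round(1),s["gripper_width"])
c=snap("side"); X=cloud(c); p=s["tcp_pos"];k=(np.hypot(X[...,0]-p[0],X[...,1]-p[1])<30)&(X[...,2]>115)&(X[...,2]<285)
P=X[k]
for z in range(120,290,20):
    q=P[abs(P[:,2]-z)<10]; 
    if len(q): print(z,len(q),np.median(q,0).round(1))
E
```

```text
clock: 35.9
tcp_pos: [451.4, -212.7, 180.6]
tool_rot: [[-0.122, 0.993, -0.005], [0.993, 0.122, 0.003], [0.003, -0.005, -1.0]]
ft_force: [0.4, -0.2, -0.4]
gripper_width: 0.646
gripper_force: 0.0
clock: 36.4
tcp_pos: [453.0, -213.6, 185.2]
tool_rot: [[-0.122, 0.993, 0.001], [0.993, 0.122, -0.0], [-0.0, 0.001, -1.0]]
ft_force: [0.5, 0.1, -0.1]
gripper_width: 0.267
gripper_force: 0.0
clock: 36.9
tcp_pos: [453.6, -213.9, 310.2]
tool_rot: [[-0.122, 0.993, 0.006], [0.993, 0.122, -0.003], [-0.004, 0.006, -1.0]]
ft_force: [-0.4, -0.9, -1.1]
gripper_width: 0.254
gripper_force: 30.0
clock: 37.4
tcp_pos: [617.4, -192.2, 302.4]
tool_rot: [[-0.123, 0.992, -0.002], [0.992, 0.123, 0.001], [0.001, -0.002, -1.0]]
ft_force: [-0.4, -0.7, -0.6]
gripper_width: 0.25
gripper_force: 30.0
clock: 37.9
tcp_pos: [614.7, -193.1, 305.2]
tool_rot: [[-0.121, 0.993, 0.001], [0.993, 0.121, -0.0], [-0.0, 0.001, -1.0]]
ft_force: [-0.2, 0.0, -1.4]
gripper_width: 0.248
gripper_force: 30.0
[  0.5   0.7 117.2] 0.2478379496277367
120 6 [ 612.  -193.8  128. ]
140 34 [ 611.2 -194.9  140.3]
160 38 [ 612.1 -194.6  160.1]
180 37 [ 611.7 -194.8  180.3]
200 40 [ 612.1 -194.3  199.7]
220 39 [ 611.5 -195.1  220. ]
240 65 [ 607.8 -197.3  243.3]
260 86 [ 607.6 -199.   260.4]
280 52 [ 606.9 -198.3  277. ]
```

Lower, release and rise, then back off towards the arm's side for a final check with the fixed cameras.

```bash

python3 -m inch '{"slide":[[0.5,0.7,35],[0.5,0.7,70],[0.5,0.7,95],[0.5,0.7,110],[0.5,0.7,117]],"spin":[0,0,0,0,0]}'
python3 -m inch '{"slide":[[0,0,0],[0,0,0],[0,0,0],[0,0,0],[0,0,0]],"spin":[0,0,0,0,0]}' 90
python3 -m inch '{"slide":[[0,0,-35],[0,0,-70],[0,0,-105],[0,0,-140],[0,0,-160]],"spin":[0,0,0,0,0]}'
python3 -m inch '{"slide":[[40,-25,0],[80,-50,0],[120,-75,0],[160,-100,0],[200,-120,0]],"spin":[0,0,0,0,0]}'
python3 - <<'E'
from m import *
c=snap("side"); d=snap("scene"); w=snap("wrist")
im=np.vstack([cv2.resize(c["img"][100:330,230:560],(760,530))]); save("f1",im)
for c,n in((c,"side"),(d,"scene"),(w,"wrist")):
    X=cloud(c);Z=X[...,2]
    def b(x,y,r,z0,z1,t):
        k=(np.hypot(X[...,0]-x,X[...,1]-y)<r)&(Z>z0)&(Z<z1); 
        if k.sum()>15: rect(X[k],n+" "+t)
    for x,y in((631,-286),(623.5,-239),(615,-192.5)): b(x,y,40 if 0 else 22,195,216,"rod top")
    b(430,-12,70,38,72,"crank"); b(424,21,25,60,74,"knob")
E
```

```text
clock: 38.45
tcp_pos: [615.6, -192.2, 186.6]
tool_rot: [[-0.122, 0.993, -0.001], [0.993, 0.122, 0.0], [0.001, -0.001, -1.0]]
ft_force: [0.0, -0.2, -0.9]
gripper_width: 0.252
gripper_force: 30.0
clock: 38.95
tcp_pos: [616.1, -192.3, 188.2]
tool_rot: [[-0.122, 0.993, 0.001], [0.993, 0.122, -0.0], [-0.0, 0.001, -1.0]]
ft_force: [0.1, -0.8, -0.4]
gripper_width: 0.624
gripper_force: 0.0
clock: 39.45
tcp_pos: [616.1, -192.3, 351.2]
tool_rot: [[-0.122, 0.993, 0.003], [0.993, 0.122, -0.001], [-0.001, 0.003, -1.0]]
ft_force: [-0.3, 0.4, 0.3]
gripper_width: 0.646
gripper_force: 0.0
clock: 39.95
tcp_pos: [470.9, -7.3, 348.0]
tool_rot: [[-0.121, 0.993, 0.001], [0.993, 0.121, -0.0], [-0.0, 0.001, -1.0]]
ft_force: [0.2, 1.0, 0.4]
gripper_width: 0.65
gripper_force: 0.0
side rod top 99 c 629.3 -285.7 size 23 23 long-axis deg 74.1
side rod top 84 c 621.9 -237.3 size 24 21 long-axis deg 27.1
side rod top 86 c 614.3 -192.1 size 23 22 long-axis deg -10.9
side crank 207 c 428.3 -13.4 size 91 31 long-axis deg -79.9
side knob 50 c 423.6 22.3 size 22 18 long-axis deg 53.7
scene rod top 67 c 631.8 -288.3 size 23 22 long-axis deg -64.2
scene rod top 61 c 623.8 -239.3 size 24 20 long-axis deg -42.7
scene rod top 63 c 615.8 -193.3 size 23 22 long-axis deg -24.7
scene crank 120 c 429.4 -15.0 size 93 30 long-axis deg -80.3
scene knob 31 c 426.1 18.9 size 23 18 long-axis deg -26.2
wrist crank 561 c 429.5 -11.3 size 89 28 long-axis deg -83.7
wrist knob 194 c 424.2 22.2 size 21 20 long-axis deg -84.5
```

View pics/f1.png

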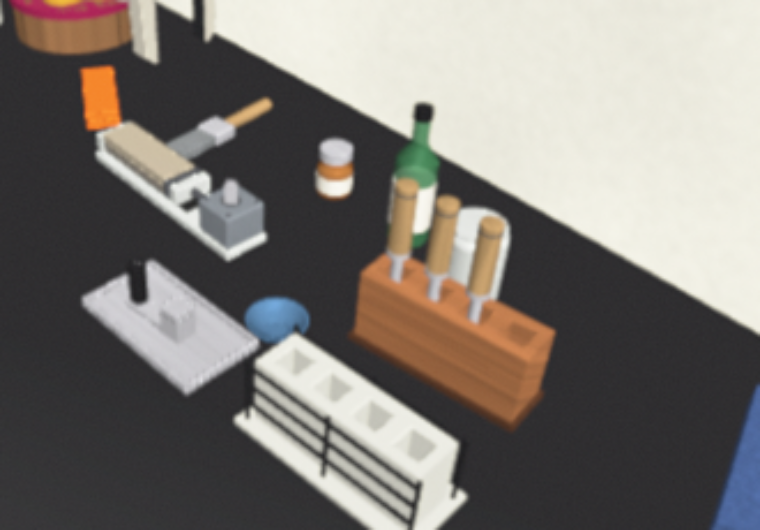

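The side view shows all three rods in the block at crop (400,240), (440,250) and (485,270), the drainer empty, the crank flat in the tray at (160,300), and the stone clamped in the holder. I hand it in.

```bash
python3 -c "
from rig import bot
print(bot.close_job())"
```

```text
the job is handed in; nothing more can be done
None
```

I handed the job in at about 40 s on the robot clock; no verdict came back. The stone is clamped with the jaw face about 6 mm back (gap last measured before the crank came off), the crank is flat in its tray, and all three rods are tip down in the block.

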